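# Close the control unit: hook in its cover plate and lock the catch

## Robot

A 6-joint arm with a two-finger parallel gripper is mounted at the origin on a cart in front of the work surface, level with it; the furniture and walls round the work are solid. World frame = base frame: x ahead of the robot, y to its left, z up, the work surface at z = 0. Lengths are in mm, angles in rad, forces in N, time in s.
With the tool pointing down it reaches from about 350 to 775 mm from the base axis. Payload 7.3 kg.
Tool frame: the origin (TCP) lies at the very end of the fingers, on their centre line; the grasp point (between the pads) lies 19 mm behind it (bot.grasp_offset is the distance from the TCP to the grasp point, in mm); z points along the fingers, y is the direction in which the jaws open and shut (so a half turn about z gives the same grasp; the last joint's range is limited). The gripper opens to 92 mm and grips with 3 to 60 N. Pads are 19 mm wide; open, the fingers measure 130 mm over their backs; the gripper's body (75 mm by 190 mm) begins 47 mm behind the grasp point.
Start: joints at [-1.472, 0.342, 1.524, -0, 1.275, -0.146], TCP at [127.262, -509.362, 226.741] pointing down, gripper open.
Joint ranges: [-2.53, 2.53], [-0.77, 2.02], [0.04, 2.7], [-1, 4.14], [0.28, 2.66], [-3.11, 3.11]. Speed limits (rad/s): [2.57, 2.57, 3.14, 3.14, 3.14, 3.14].

## Interface

Orientations are given as [roll, pitch, yaw] about the fixed x, y, z axes, in that order (R = Rz(yaw) Ry(pitch) Rx(roll)).
In Python, from plant import bot gives the robot as it stands.
- The arm moves only by the tool servo_tool, never from a script. Its arguments are lists of equal length, an entry for each row: "angular": the turn, a rotation vector about the world's x, y, z in degrees, a list of three; "slide": the shift along the world's x, y, z in mm, a list of three; "grip": the opening, from -1 (shut) to 1 (fully open), so that 0 is half open. In form: {"angular": [[ax, ay, az], ...], "slide": [[dx, dy, dz], ...], "grip": [grip, ...]}. A call has 1 to 10 rows; each row is the pose to reach, as a shift and turn from the pose commanded when the call began; what a row does not reach only later rows make up. A row lasts 1/12 s, in which the tool goes at most 41.7 mm and 7.16 degrees, less where a joint would pass 70% of its speed; a pose out of reach is approached as far as the arm can. A call with a gripper value outside its range is refused whole. The fingers move at their own pace and stop on an object; the grip force is fixed at half the most. Time passes only in rows, so rows that repeat a pose let the fingers close. It gives the time, the measured TCP pose, the force and the opening at its end, in the units of the state.
- bot.get_obs(): the state, without advancing time (a new reading comes with each control period).
- bot.capture(name): name is "scene" or "top"; returns a dict with "img" (420x560x3 uint8, blue, green, red), "range_z" (420x560 float32, mm along the optical axis (not along the pixel's ray), 0 where there is no reading), "fov_y" (degrees; the focal length in pixels is half the picture's height over the tangent of half this angle, whatever the lens; pixels are square), "cx", "cy" (the principal point, pixels), "dist" ([k1, k2, p1, p2, k3] as OpenCV has them; the pictures are not rectified), "R" (3x3) and "t" (3): a world point X has camera coordinates R X + t. Camera axes: x right, y down, z forward; pixel columns grow to the right and rows downward; lengths in mm; the calibration is good to about 2 mm. A picture is of the moment at which its call begins.
- bot.close_job(): hands the job in, once; it reports no verdict.
The state is a dict: "time": time; "joint_positions": joint angles; "dq": joint speeds; "tau": joint torques, N m; "tool_pos": TCP position; "tcp_rot": TCP orientation; "contact_force": force on the tool from outside, world axes, zero at the start; "moment": the same for the moment, N m; "grip_width": finger opening in mm.
Only numpy, scipy, OpenCV 4.12 (cv2) and the standard library are available. Lean on these libraries where they do the work, as an engineer would, in place of code of your own. Each camera call takes 0.05 s, during which the arm holds its last target.

## Task

Close up the ignition control unit. Its cover plate is propped on edge against the multimeter: lay it down flat on the bench with its handle up and let go of it, then take it by the handle, tilt its tongue in under the unit's overhanging lip, lower it flat and fully home in its recess, and turn the catch round over its edge as far as it will go. Leave the dish, the screwdriver and the spark plug in front where they are.

Things in the scene. Friction and masses are not known exactly. Their poses are not given: they have to be found in the camera images.
- unit: Grey cast control unit fixed to the bench: 176 (x) x 106 (y) x 46 mm high, fins along both long sides, small bolted feet and cable glands at the ends (208 mm over all), open bay with a circuit board in its top. Origin: centre of its underside, on the bench; x along its length from the lip end to the catch end, y to the left of that, z up.
- unit_seat (a point): Where cover_mid lies when the cover is home; axes as the unit's, 42 mm above the bench. The recess is 75 mm wide and runs from x = -62.25 to +51.25 mm (1.5 mm play each side, 1.25 mm each end). Seat ledge 38 mm, rim 46 mm above the bench. The ledge runs along both sides (outside y = +-30 mm) from x = -40 mm on and across the +x end; nearer the lip the bay is open down to 14 mm.
- unit_lip (a point): Middle of the lower edge of the lip, a steel strip that overhangs the -x end of the recess over its whole width: edge 53 mm from the unit's centre, underside 43.5 mm, top 49.5 mm above the bench; the recess goes on 9 mm under it. Axes as the unit's. The lip end faces the robot.
- cover_mid (a point): Centre of the cover plate, half-way through it. Loose grey plate 100 (x) x 72 (y) x 8 mm, 0.18 to 0.29 kg. x along the plate away from the tongue, z out of the handle side. At first it stands on its long -y edge, +y edge up, its back leaning 20 degrees from upright on the multimeter's long side, handle facing away from that. When home its axes agree with the unit's.
- cover_handle (a point): Middle of the bar of the cover's bow handle, 21 mm out from cover_mid along the plate's z. Bar 54 mm along the plate's x, 10 mm wide (y), 10 mm thick, its top 22 mm above the plate's outer face, with a 10 mm post near each end. Axes as cover_mid.
- cover_tongue (a point): Middle of the tip of the cover's tongue, half-way through the tongue: 61 mm from cover_mid along the plate's -x and 1.75 mm towards its back. The tongue is 60 mm wide, 4.5 mm thick, flush with the plate's back, and sticks out 11 mm. Axes as cover_mid.
- catch (a joint): Turn of the steel catch on the unit's +x rim about an upright pivot, rad: 0 = open, nose along the unit's +y, clear of the recess; 1.57 = locked, at its stop, nose along the unit's -x over the cover's edge (1.3 mm to spare above a cover that is home). Grows counter-clockwise seen from above; friction 0.06 Nm, stays where it is left.
- catch_wing (a point): On the catch's pivot axis, 66 mm from the unit's centre along its x and 61 mm above the bench, in the middle of the upright wing by which it is turned: 34 mm long (along the nose), 9 mm wide, from 52 to 68 mm above the bench. The nose reaches 28 mm from the pivot. Its y axis points along the nose.
- meter_mid (a point): Centre of the multimeter (half-way up its 28 mm high body; 130 mm along x, 68 mm along y, knob 31 mm across and 41 mm high near its middle), loose, 0.35 kg, lying on the bench. The cover leans against its -y side. The bench between it and the unit (x 0.45 to 0.6, y 0.03 to 0.15 m) is free to lay the cover on.
- dish_mid (a point): Round metal parts dish, 112 mm across, 33 mm high, to be left alone; its centre.
- driver_mid (a point): Screwdriver with red handle, 159 mm long along its y, 21 mm high, to be left alone; its centre.
- plug_mid (a point): Spark plug lying in front of the work, 70 mm long along its y, 20 mm high, to be left alone; its centre.

How it is judged:
By the outcome, as a careful person would: the job done as asked, in the order asked, and still so for the second after the job is handed in, with the robot touching nothing.
It also fails if it takes over 69 s, if anything falls off the work surface, if the arm or the gripper's body presses on something with over 40 N, if the wrist force passes 120 N, or if a joint passes its speed limit or range.

## Working session

There is one attempt and no reset: what is moved stays moved. The work goes in short steps, Python scripts to look and compute and a tool call to move; the robot and the scene stay as the last step left them, time stands still between calls to the robot, and variables do not carry over. Pictures are saved under pics/ and viewed, and the job is handed in when it is done.

Besides the shell and the picture viewer there is one more tool, called after "Emit:" as name(argument=value, ...), one argument or row to a line, values as JSON. servo_tool: Moves the arm, as the interface text tells. Its arguments: {"type":"object","properties":{"angular":{"type":"array","items":{"type":"array","items":{"type":"number"}}},"slide":{"type":"array","items":{"type":"array","items":{"type":"number"}}},"grip":{"type":"array","items":{"type":"number"}}},"required":["angular","slide","grip"]}

```bash
ls; mkdir -p pics
python3 - <<'E'
from plant import bot
import cv2,numpy as np,pickle
o=bot.get_obs();print(o)
for n in("scene","top"):
    c=bot.capture(n);cv2.imwrite(f"pics/{n}0.png",c["img"]);pickle.dump(c,open(f"{n}0.pkl","wb"))
    print(n,c["fov_y"],c["cx"],c["cy"],c["dist"],c["R"],c["t"], -np.array(c["R"]).T@c["t"])
E
```

```text
pics
{'time': 0.0, 'joint_positions': array([-1.47198663e+00,  3.42704510e-01,  1.52503006e+00, -5.74520030e-06,
        1.27537827e+00, -1.46006889e-01]), 'dq': array([ 0.00071474, -0.00261926,  0.00046807, -0.00084561,  0.00021567,
       -0.00123803]), 'tau': array([ 1.97524344e-06, -4.31246388e+01, -2.44217277e+01,  7.18209660e-02,
        5.60831744e-02, -1.36314752e-04]), 'tool_pos': array([ 127.22438257, -508.93140572,  226.04985889]), 'tcp_rot': array([-3.14008784e+00, -2.15734251e-04,  2.44818097e-01]), 'contact_force': array([ 0.16706427, -0.02839439,  0.3450537 ]), 'moment': array([ 0.00945733,  0.01463384, -0.00849485]), 'grip_width': 91.79914648225738}
scene 55.27740660839898 272.44674179759073 209.13368137593088 [-0.11925428  0.          0.          0.          0.        ] [[-0.7962455  -0.60454181 -0.02285403]
 [-0.27255776  0.39220087 -0.87857313]
 [ 0.54009756 -0.69333085 -0.47706074]] [445.86145148 186.6058545  648.20593854] [ 55.78160135 645.77608739 483.37022612]
top 50.024353363854516 276.3774914423385 198.37619601205807 [0.04109937 0.         0.         0.         0.        ] [[ 0.05518688 -0.99847132 -0.00307255]
 [-0.9736738  -0.05313417 -0.22166663]
 [ 0.22116451  0.01522475 -0.97511767]] [ 45.36968409 563.45020281 974.52418409] [ 330.5827214    60.40189664 1075.31325661]
```

View pics/scene0.png

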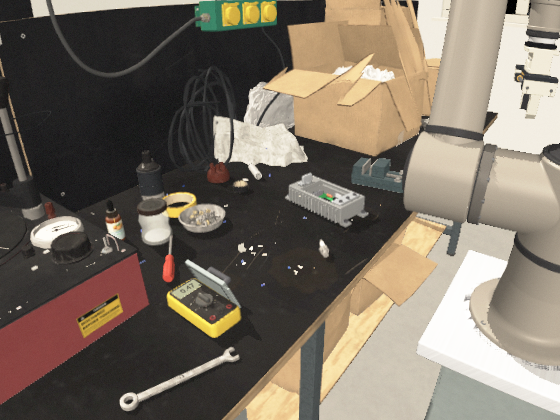

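View pics/top0.png

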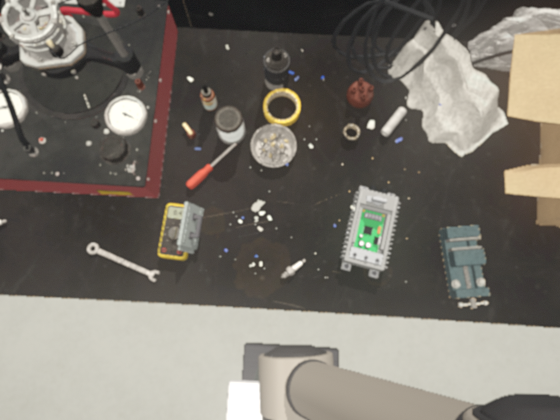

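Top view: the unit is around px (370,230) and the meter with the cover around (180,230). The plug is at (293,268), the dish at (273,146) and the driver at (212,165). Next I'll build point clouds and enlarge these areas.

```bash
cat > h.py <<'E'
import cv2,numpy as np,pickle
def K(c):
    f=210/np.tan(np.radians(c["fov_y"])/2);return np.array([[f,0,c["cx"]],[0,f,c["cy"]],[0,0,1.]])
def cloud(c):
    v,u=np.mgrid[0:420,0:560]
    p=cv2.undistortPoints(np.stack([u,v],-1).reshape(-1,1,2).astype(float),K(c),np.array(c["dist"])).reshape(420,560,2)
    z=c["range_z"];P=np.dstack([p[...,0]*z,p[...,1]*z,z])
    W=(P-np.array(c["t"]))@np.array(c["R"]); W[z==0]=np.nan
    return W
def ray(c,uv,h):
    p=cv2.undistortPoints(np.array(uv,float).reshape(-1,1,2),K(c),np.array(c["dist"])).reshape(-1,2)
    R=np.array(c["R"]);C=-R.T@c["t"];d=np.c_[p,np.ones(len(p))]@R
    return C+d*((h-C[2])/d[:,2])[:,None]
def proj(c,X):
    r,_=cv2.Rodrigues(np.array(c["R"]));return cv2.projectPoints(np.array(X,float).reshape(-1,1,3),r,np.array(c["t"],float),K(c),np.array(c["dist"]))[0].reshape(-1,2)
def load(n):return pickle.load(open(n+".pkl","rb"))
def crop(c,x0,y0,x1,y1,s,name):
    cv2.imwrite(f"pics/{name}.png",cv2.resize(c["img"][y0:y1,x0:x1],None,fx=s,fy=s,interpolation=cv2.INTER_CUBIC))
E
python3 - <<'E'
from h import *
t=load("top0");s=load("scene0")
crop(t,150,190,215,270,7,"t_met");crop(t,335,180,405,285,5.5,"t_unit");crop(s,155,245,255,345,6,"s_met");crop(s,280,165,375,230,8,"s_unit")
for n,c in(("top",t),("scene",s)):
    W=cloud(c)
    m=(abs(W[...,0]-450)<200)&(abs(W[...,1])<300)&(W[...,2]<15)
    print(n,"bench z",np.nanpercentile(W[...,2][m],[5,25,50,75,95]))
W=cloud(t)
for (u,v) in [(180,230),(370,230),(293,268),(273,146),(212,165)]:print(u,v,W[v,u].round())
E
```

```text
top bench z [-7.93639060e+02 -1.50766289e+00 -1.02376585e-02  1.44312353e+00
  3.62000626e+00]
scene bench z [-7.99389972e+02 -2.71517357e+02 -1.19814392e+00 -2.20369807e-03
  1.50046193e+00]
180 230 [475. 290.  65.]
370 230 [ 505. -148.   21.]
293 268 [407.  29.  14.]
273 146 [698.  92.  32.]
212 165 [646. 239.  15.]
```

```bash
cd pics; python3 -c "
import cv2,numpy as np
for o,l in(('met',('t_met','s_met')),('unit',('t_unit','s_unit'))):
    a=[cv2.imread(x+'.png') for x in l];h=max(i.shape[0] for i in a)
    a=[cv2.copyMakeBorder(i,0,h-i.shape[0],0,0,0) for i in a];b=np.hstack(a);print(b.shape)
    f=min(1,800/b.shape[1],600/b.shape[0]);print(f);cv2.imwrite('c_'+o+'.png',cv2.resize(b,None,fx=f,fy=f))
"
```

```text
(600, 1055, 3)
0.7582938388625592
(578, 1145, 3)
0.6986899563318777
```

View pics/t_met.png

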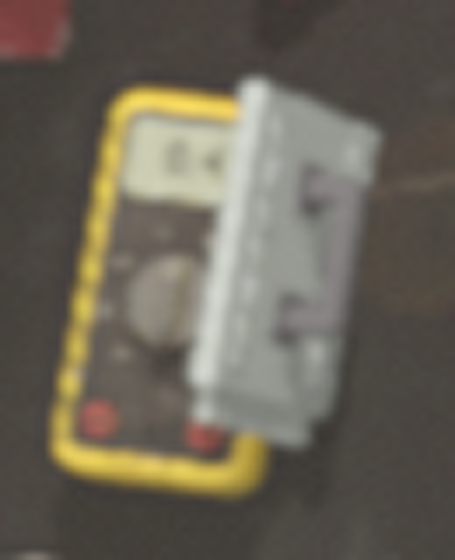

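View pics/s_met.png

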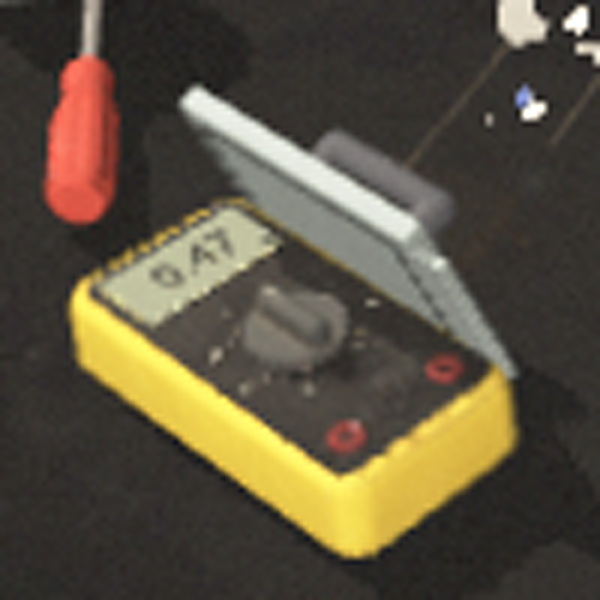

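View pics/t_unit.png

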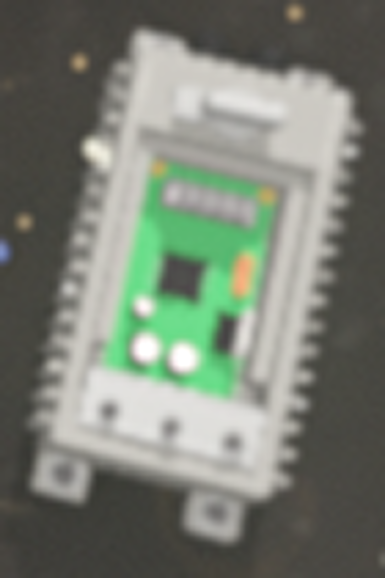

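View pics/s_unit.png

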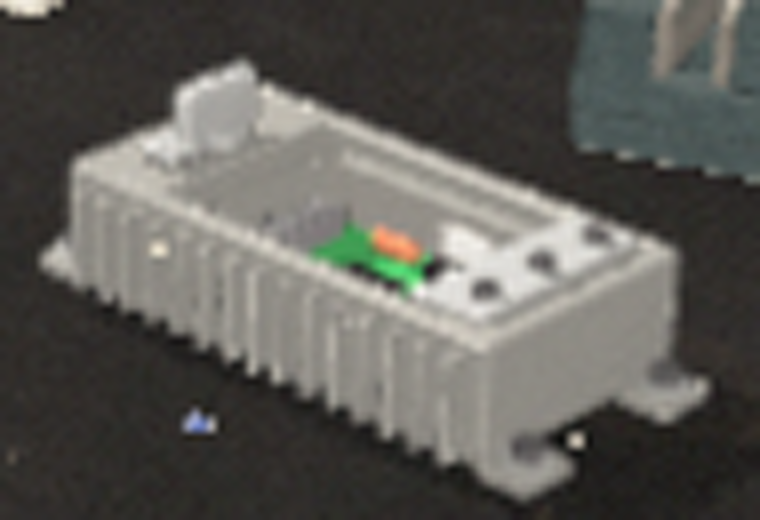

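Run:
```python
from h import *
for n in("top0","scene0"):
    c=load(n);W=cloud(c);x,y,z=W[...,0],W[...,1],W[...,2]
    print(n)
    reg=(abs(x-505)<140)&(abs(y+148)<110)
    hs=z[reg];print(" hist",np.histogram(hs[np.isfinite(hs)],bins=np.arange(-4,76,4))[0])
    m=(reg&(z>42.5)&(z<48))
    pts=W[m][:,:2].astype(np.float32);r=cv2.minAreaRect(pts);print(" rim rect",r, m.sum(), np.median(z[m]))
    m=(reg&(z>54)&(z<75));print(" wing",m.sum(),W[m].mean(0),W[m][:,2].max(), cv2.minAreaRect(W[m][:,:2].astype(np.float32)))
    hsv=cv2.cvtColor(c["img"],cv2.COLOR_BGR2HSV)
    g=reg&(hsv[...,0]>45)&(hsv[...,0]<80)&(hsv[...,1]>120)
    uv=np.argwhere(g)[:,::-1];print(" pcb z",np.median(z[g]),g.sum());P=ray(c,uv,np.median(z[g]));print(cv2.minAreaRect(P[:,:2].astype(np.float32)))
    # meter
    reg=(abs(x-475)<130)&(abs(y-290)<110)
    ye=reg&(hsv[...,0]>18)&(hsv[...,0]<35)&(hsv[...,1]>150)
    print(" yellow z",np.percentile(z[ye],[5,50,95]),"rect",cv2.minAreaRect(W[ye][:,:2].astype(np.float32)))
    top=reg&(z>24)&(z<31)&ye;print(" topyel",cv2.minAreaRect(W[top][:,:2].astype(np.float32)),top.sum())
    m=reg&(z>60);print(" above60",m.sum(),np.nanmax(z[reg]));
```

```text
top0
 hist [3334 3339  241   86  138  497  272  143  150  202  363  356  812  385
   86   10    5   37   20]
 rim rect ((505.9759216308594, -145.8468017578125), (103.54989624023438, 175.6367645263672), 78.90316772460938) 990 45.70074801129949
 wing 94 [ 554.6352912  -152.97912127   63.51882805] 72.47469298872602 ((508.5361633300781, -139.61676025390625), (64.15543365478516, 147.82687377929688), 80.89261627197266)
 pcb z 18.788121219195915 325
((501.3724670410156, -145.779052734375), (49.854434967041016, 80.49874114990234), 77.60442352294922)
 yellow z [-1.07174365 24.16575069 30.0669533 ] rect ((480.7366943359375, 318.9763488769531), (141.6411590576172, 64.45057678222656), 7.254650592803955)
 topyel ((478.0885925292969, 307.7279052734375), (62.64573287963867, 127.24447631835938), 85.17439270019531) 63
 above60 959 157.37446905499826
scene0
 hist [2125  245  131  124  121  182  161  183  180  174  278  266  352  115
   24   14   13   22    1]
 rim rect ((502.11260986328125, -144.60897827148438), (95.62812805175781, 175.21897888183594), 79.39317321777344) 486 44.61048991143518
 wing 57 [ 565.64764516 -155.33462905   61.85223045] 68.698712875265 ((566.2105102539062, -156.3469696044922), (32.02238845825195, 9.344048500061035), 80.31665802001953)
 pcb z 17.38778492500304 32
((509.9671630859375, -162.0696258544922), (17.911970138549805, 35.44470977783203), 69.91004943847656)
 yellow z [ 3.81351512 17.62145734 27.67341714] rect ((489.6243896484375, 311.0091247558594), (67.43685913085938, 161.73043823242188), 84.25389099121094)
 topyel ((473.7597351074219, 313.95281982421875), (61.563140869140625, 126.42809295654297), 88.5919418334961) 248
 above60 1418 156.3177102513019
```

```bash
cat >> h.py <<'E'
def ortho(c,x0,x1,y0,y1,h,s):
    # image: up = +x, left = +y ; s px/mm
    xs=np.arange(x1,x0,-1/s);ys=np.arange(y1,y0,-1/s)
    Y,X=np.meshgrid(ys,xs);uv=proj(c,np.stack([X,Y,np.full_like(X,h)],-1).reshape(-1,3)).reshape(X.shape+(2,)).astype(np.float32)
    return cv2.remap(c["img"],uv[...,0],uv[...,1],cv2.INTER_CUBIC)
def grid(im,x1,y1,s,step=20):
    h,w=im.shape[:2]
    for k in range(0,int(h/s)+1,step):
        v=int(k*s);cv2.line(im,(0,v),(6,v),(0,255,255),1);cv2.putText(im,str(int(x1-k)),(8,v+4),0,.35,(0,255,255),1)
    for k in range(0,int(w/s)+1,step):
        u=int(k*s);cv2.line(im,(u,0),(u,6),(0,255,255),1);cv2.putText(im,str(int(y1-k)),(u-8,18),0,.35,(0,255,255),1)
    return im
E
python3 - <<'E'
from h import *
a=[]
for n in("top0","scene0"):
    c=load(n);im=ortho(c,400,610,-225,-75,46,2.6);a.append(grid(im,610,-75,2.6))
cv2.imwrite("pics/orth46.png",np.hstack(a));print(np.hstack(a).shape)
E
```

```text
(546, 782, 3)
```

View pics/orth46.png

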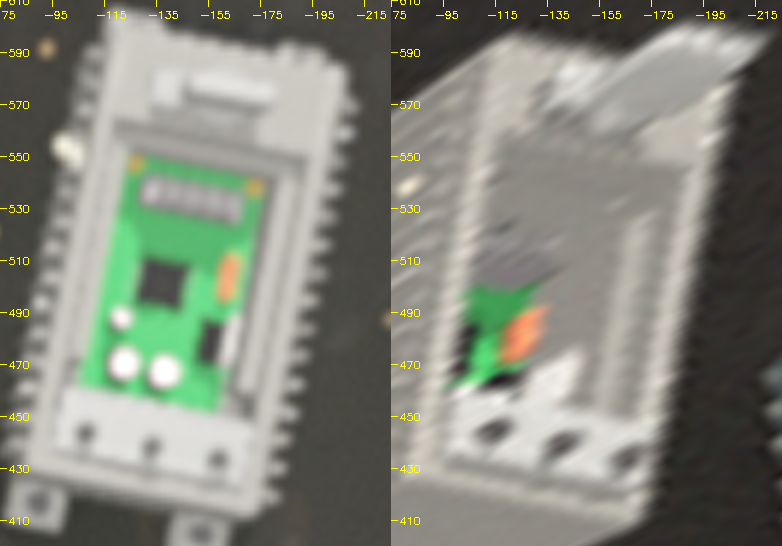

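```bash
cat >> h.py <<'E'
def orthoF(c,cx,cy,yaw,a,b,h,s):
    # unit-frame sampling: rows x from +a to -a, cols y from +b to -b
    xs=np.arange(a,-a,-1/s);ys=np.arange(b,-b,-1/s);Y,X=np.meshgrid(ys,xs);C,S=np.cos(yaw),np.sin(yaw)
    uv=proj(c,np.stack([cx+C*X-S*Y,cy+S*X+C*Y,np.full_like(X,h)],-1).reshape(-1,3)).reshape(X.shape+(2,)).astype(np.float32)
    return xs,ys,cv2.remap(c["img"],uv[...,0],uv[...,1],cv2.INTER_CUBIC)
E
python3 - <<'E'
from h import *
for n in("top0","scene0"):
  c=load(n)
  for yd in(-10,-10.5,-11,-11.5,-12):
    xs,ys,im=orthoF(c,505,-146,np.radians(yd),100,70,46,4);g=cv2.GaussianBlur(cv2.cvtColor(im,cv2.COLOR_BGR2GRAY).astype(float),(0,0),2)
    def pk(p,ax,lo,hi,k=2):
        d=np.gradient(p);i=[j for j in np.argsort(-abs(d)) if lo<ax[j]<hi][:1];return ", ".join(f"{ax[j]:.2f}({d[j]:.2f})" for j in i)
    rows=lambda ya,yb:g[:,(ys<yb)&(ys>ya)].mean(1)
    cols=lambda xa,xb:g[(xs<xb)&(xs>xa)].mean(0)
    print(n,yd,"liptop",pk(rows(-30,30),xs,-60,-45),"rec+x",pk(rows(-30,30),xs,46,56),"out-y",pk(cols(-60,60),ys,-62,-46),"rec-y",pk(cols(-30,40),ys,-42,-34),"rec+y",pk(cols(-30,40),ys,34,42),"out+y",pk(cols(-60,60),ys,46,62),"out-x",pk(rows(-20,20),xs,-98,-80),"out+x",pk(rows(-20,20),xs,80,98))
E
```

```text
top0 -10 liptop -50.00(2.80) rec+x 53.75(-1.46) out-y -46.25(-2.98) rec-y -34.75(-1.61) rec+y 36.00(0.79) out+y 55.75(3.45) out-x -86.50(-3.98) out+x 90.50(6.02)
top0 -10.5 liptop -50.00(2.85) rec+x 53.75(-1.50) out-y -46.25(-3.08) rec-y -34.75(-1.67) rec+y 36.00(0.81) out+y 55.50(3.46) out-x -86.50(-4.00) out+x 90.50(6.01)
top0 -11 liptop -50.00(2.89) rec+x 53.75(-1.52) out-y -46.25(-3.13) rec-y -34.75(-1.71) rec+y 40.00(-0.83) out+y 55.50(3.43) out-x -86.50(-4.02) out+x 90.50(5.95)
top0 -11.5 liptop -50.25(2.91) rec+x 53.75(-1.52) out-y -46.25(-3.12) rec-y -34.75(-1.72) rec+y 40.00(-0.83) out+y 55.50(3.38) out-x -86.50(-4.03) out+x 90.50(5.86)
top0 -12 liptop -50.25(2.93) rec+x 53.75(-1.52) out-y -46.25(-3.09) rec-y -34.75(-1.70) rec+y 40.00(-0.82) out+y 55.50(3.28) out-x -86.50(-4.03) out+x 90.50(5.75)
scene0 -10 liptop -51.25(2.69) rec+x 46.25(-0.72) out-y -46.25(-3.57) rec-y -41.75(-4.04) rec+y 40.25(-2.89) out+y 49.00(2.29) out-x -84.00(2.15) out+x 86.00(2.89)
scene0 -10.5 liptop -51.25(2.73) rec+x 46.25(-0.71) out-y -46.25(-3.59) rec-y -41.75(-4.10) rec+y 40.25(-2.87) out+y 49.00(2.38) out-x -84.00(2.18) out+x 86.00(2.78)
scene0 -11 liptop -51.25(2.72) rec+x 46.25(-0.68) out-y -46.25(-3.60) rec-y -41.75(-4.12) rec+y 40.50(-2.85) out+y 49.00(2.43) out-x -84.00(2.20) out+x 86.25(2.67)
scene0 -11.5 liptop -51.25(2.73) rec+x 46.25(-0.66) out-y -46.25(-3.62) rec-y -41.75(-4.16) rec+y 40.50(-2.82) out+y 48.75(2.46) out-x -84.00(2.23) out+x 86.25(2.55)
scene0 -12 liptop -51.50(2.69) rec+x 46.25(-0.63) out-y -46.25(-3.60) rec-y -41.75(-4.14) rec+y 40.50(-2.80) out+y 48.75(2.46) out-x -84.00(2.25) out+x 85.75(2.45)
```

Run:
```python
from h import *
a=[]
for n in("top0","scene0"):
    c=load(n);xs,ys,im=orthoF(c,505,-146,np.radians(-11.3),100,70,46,2.8)
    for d in(-88,-53,51.25,88):
        v=int((100-d)*2.8);cv2.line(im,(0,v),(25,v),(0,0,255),1);cv2.line(im,(365,v),(391,v),(0,0,255),1)
    for d in(-53,-37.5,37.5,53):
        v=int((70-d)*2.8);cv2.line(im,(v,0),(v,25),(0,0,255),1);cv2.line(im,(v,535),(v,560),(0,0,255),1);cv2.line(im,(v,240),(v,300),(0,0,255),1)
    a.append(im)
cv2.imwrite("pics/orthF.png",np.hstack(a))
```

```text
(no output)
```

View pics/orthF.png

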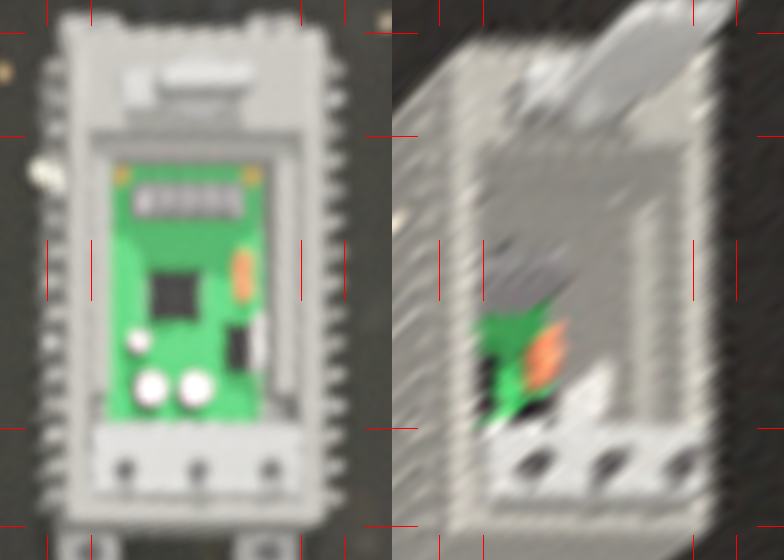

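Run:
```python
from h import *
c=load("top0");W=cloud(c)
v,u=np.mgrid[0:420,0:560]
box=(u>=177)&(u<=206)&(v>=198)&(v<=256)
hsv=cv2.cvtColor(c["img"],cv2.COLOR_BGR2HSV)
m=box&(W[...,2]>6)
P=W[m];q=P[(P[:,1]<300)]
rng=np.random.default_rng(0);best=0
for _ in range(3000):
    a=q[rng.choice(len(q),3,0)];n=np.cross(a[1]-a[0],a[2]-a[0])
    if np.linalg.norm(n)<100: continue
    n/=np.linalg.norm(n);d=(q-a[0])@n;k=abs(d)<2
    if k.sum()>best and abs(n[2])<.6:best=k.sum();K_=k
I=q[K_];ce=I.mean(0);n=np.linalg.svd(I-ce)[2][2];n*=-np.sign(n[1])
print(len(q),best,ce,n,"elev",np.degrees(np.arcsin(n[2])),"yaw(x axis)",np.degrees(np.arctan2(n[0],-n[1])))
d=(q-ce)@n
x=np.array([-n[1],n[0],0]);x/=np.linalg.norm(x);y=np.cross(n,x);print("x",x,"y",y)
l=np.c_[(q-ce)@x,(q-ce)@y,d]
pl=l[abs(d)<2.5];print("plate ext",np.percentile(pl[:,:2],[0,2,50,98,100],axis=0))
h=l[(d>14)&(d<28)];print("handle",len(h),np.percentile(h,[0,5,50,95,100],axis=0))
print(np.c_[np.histogram(l[:,2],bins=np.arange(-30,34,3))[0],np.arange(-30,33,3)].T)
r=cv2.minAreaRect(pl[:,:2].astype(np.float32));print(r)
crop(c,172,192,215,262,8,"t_met2")
```

```text
1031 577 [486.15167087 272.34188791  44.53926537] [-0.08172712 -0.92784582  0.36389946] elev 21.339869524983243 yaw(x axis) -5.033772631808362
x [ 0.99614315 -0.08774293  0.        ] y [0.0319296  0.36249596 0.93143823]
plate ext [[-56.55783637 -40.78763694]
 [-51.58699265 -37.87888117]
 [ -1.07225221   1.66385412]
 [ 51.71468015  28.36575099]
 [ 53.43958183  31.73720853]]
handle 102 [[-21.74886914 -12.86555603  14.07936649]
 [-19.2522842  -10.04437467  15.30716048]
 [  3.99818006  -5.20945973  19.54437599]
 [ 27.42920757  -1.99990695  23.32737377]
 [ 30.68096066   2.19264268  24.53809699]]
[[ 11  12  10   8  11  15  12  18 105 328 318  17   7  10  17  29  37  31
    1   0   0]
 [-30 -27 -24 -21 -18 -15 -12  -9  -6  -3   0   3   6   9  12  15  18  21
   24  27  30]]
((-1.6312980651855469, -4.367397308349609), (72.34683990478516, 110.052001953125), 89.69593048095703)
```

Run:
```python
from h import *
n=np.array([-.0817,-.9278,.3639]);x=np.array([.9961,-.0877,0]);y=np.cross(n,x)
H=np.array([488.4,253.5,43.7]);M=H-21*n
pts=[H+a*x+b*y+cc*n for a in(-27,27) for b in(-5,5) for cc in(-5,5)]+[M+a*x+b*y+cc*n for a in(-50,50) for b in(-36,36) for cc in(-4,4)]
for nme,(x0,y0,x1,y1) in(("top0",(165,190,215,265)),("scene0",(175,250,255,325))):
    c=load(nme);s=7;im=cv2.resize(c["img"][y0:y1,x0:x1],None,fx=s,fy=s,interpolation=cv2.INTER_CUBIC)
    for i,p in enumerate(proj(c,pts)):
        cv2.circle(im,tuple(int(k) for k in ((p-[x0,y0])*s+s/2-.5)),3,(0,0,255) if i<8 else (255,0,255),1)
    cv2.imwrite(f"pics/chk_{nme}.png",im)
```

```text
(no output)
```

View pics/chk_top0.png

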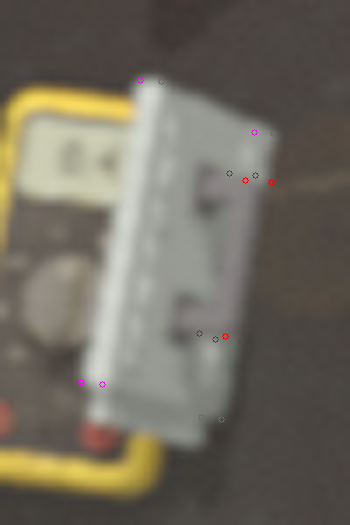

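View pics/chk_scene0.png

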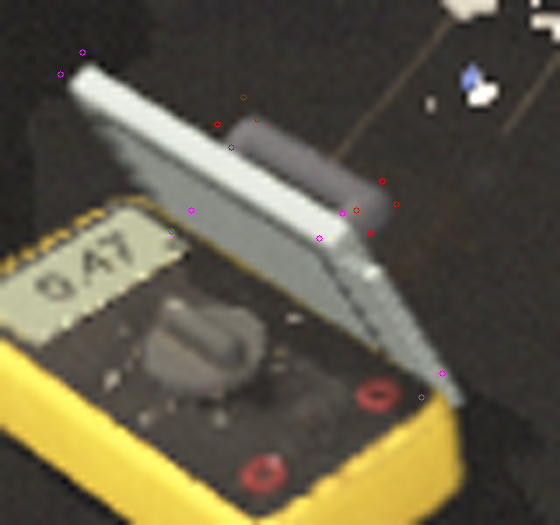

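```bash
cat >> h.py <<'E'
from scipy.spatial.transform import Rotation as Ro
def RfromYZ(y,z):
    y=np.array(y,float);z=np.array(z,float);z/=np.linalg.norm(z);y-=z*(y@z);y/=np.linalg.norm(y);return np.c_[np.cross(y,z),y,z]
def cur():
    from plant import bot
    o=bot.get_obs();return o,np.array(o["tool_pos"]),Ro.from_euler("xyz",o["tcp_rot"])
def goal(p,R):
    o,P,Rc=cur();rv=(Ro.from_matrix(R)*Rc.inv()).as_rotvec(degrees=True)
    print("t",o["time"],"pos",P.round(1),"q",np.round(o["joint_positions"],2),"F",np.round(o["contact_force"],1),"w",round(o["grip_width"],1))
    print("slide",(np.array(p)-P).round(1),"turn",rv.round(1),"norm",np.linalg.norm(rv).round(1))
E
python3 - <<'E'
from h import *
yc=np.radians(-5);p=np.array([-np.sin(yc),np.cos(yc),0]);xc=np.array([np.cos(yc),np.sin(yc),0]);a=np.radians(35)
z=np.sin(a)*p-np.cos(a)*np.array([0,0,1]);H=np.array([487,253.2,42.5])
print(z,RfromYZ(xc,z),H+8*z-80*z);goal(H+8*z-80*z,RfromYZ(xc,z))
E
```

```text
[ 0.04999048  0.5713938  -0.81915204] [[ 7.13938048e-02  9.96194698e-01  4.99904803e-02]
 [ 8.16034923e-01 -8.71557427e-02  5.71393805e-01]
 [ 5.73576436e-01  2.28366283e-18 -8.19152044e-01]] [483.40068542 212.05964605 101.47894719]
t 0.1 pos [ 127.2 -509.   226.1] q [-1.47  0.34  1.52  0.    1.28 -0.15] F [-0.   0.3  0.4] w 92.0
slide [ 356.2  721.  -124.7] turn [ 28.3 -24.3  68.6] norm 78.1
```

Emit:
servo_tool(
  angular=[
    [0,0,0],
    [0,0,0],
    [0,0,0],
    [0,0,0],
    [0,0,0],
    [0,0,0],
    [0,0,0],
    [0,0,0],
    [0,0,0],
    [0,0,0],
  ],
  slide=[
    [20,14,4],
    [50,35,8],
    [85,60,12],
    [120,85,16],
    [155,110,20],
    [190,135,24],
    [225,160,28],
    [260,180,32],
    [295,200,35],
    [320,215,35],
  ],
  grip=[1,1,1,1,1,1,1,1,1,1],
)

```text
time: 0.93
tool_pos: [449.5, -292.5, 262.2]
tcp_rot: [3.141, -0.001, 0.246]
contact_force: [0.2, -0.4, -0.3]
grip_width: 91.7
```

Emit:
servo_tool(
  angular=[
    [2.3,-1.9,5.5],
    [4.5,-3.9,11],
    [6.8,-5.8,16.5],
    [9,-7.8,22],
    [11.3,-9.7,27.4],
    [13.6,-11.6,32.9],
    [15.8,-13.6,38.4],
    [18.1,-15.5,43.9],
    [20.3,-17.5,49.4],
    [22.6,-19.4,54.9],
  ],
  slide=[
    [3,38,-3],
    [7,78,-6],
    [10,118,-10],
    [14,158,-14],
    [17,198,-18],
    [20,238,-22],
    [24,278,-26],
    [27,318,-32],
    [31,358,-38],
    [34,398,-44],
  ],
  grip=[1,1,1,1,1,1,1,1,1,1],
)

```text
time: 1.77
tool_pos: [480.9, 105.5, 217.5]
tcp_rot: [-3.074, -0.498, 1.211]
contact_force: [0.9, 0.1, 0.5]
grip_width: 91.9
```

```bash
cat > g1.py <<'E'
from h import *
yc=np.radians(-5);p=np.array([-np.sin(yc),np.cos(yc),0]);xc=np.array([np.cos(yc),np.sin(yc),0]);a=np.radians(35)
z=np.sin(a)*p-np.cos(a)*np.array([0,0,1]);H=np.array([487,253.2,42.5]);Rg=RfromYZ(xc,z)
E
python3 - <<'E'
from g1 import *
goal(H+8*z-80*z,Rg)
E
```

```text
t 1.7667 pos [480.9 105.5 217.5] q [-0.27  0.26  1.79  0.55  1.18 -0.16] F [0.9 0.1 0.5] w 91.9
slide [   2.5  106.6 -116. ] turn [ 5.6 -4.7 13.5] norm 15.4
```

Emit:
servo_tool(
  angular=[
    [2,-1.7,5],
    [4,-3.4,10],
    [5.6,-4.7,13.5],
    [5.6,-4.7,13.5],
    [5.6,-4.7,13.5],
    [5.6,-4.7,13.5],
  ],
  slide=[
    [0,25,-25],
    [1,50,-50],
    [2,75,-80],
    [2.5,95,-105],
    [2.5,106.6,-116],
    [2.5,106.6,-116],
  ],
  grip=[1,1,1,1,1,1],
)

```text
time: 2.27
tool_pos: [481.2, 212.1, 98.8]
tcp_rot: [-3.132, -0.609, 1.476]
contact_force: [-1.0, -0.4, -0.0]
grip_width: 91.7
```

Run:
```python
from g1 import *
from plant import bot
goal(H+8*z,Rg)
a=[]
for n,(x0,y0,x1,y1) in(("top",(150,180,250,270)),("scene",(150,200,270,320))):
    c=bot.capture(n);pickle.dump(c,open(n+"1.pkl","wb"))
    a.append(cv2.resize(c["img"][y0:y1,x0:x1],(int((x1-x0)*450/(y1-y0)*.8),int(450*.8))))
im=np.hstack(a);print(im.shape);cv2.imwrite("pics/pre1.png",im)
```

```text
t 2.2667 pos [481.2 212.1  98.8] q [-0.1   0.49  1.91  0.79  0.93 -0.55] F [-1.  -0.4 -0. ] w 91.7
slide [  6.2  45.7 -62.9] turn [ 0.1 -0.5  0.1] norm 0.5
(360, 760, 3)
```

View pics/pre1.png

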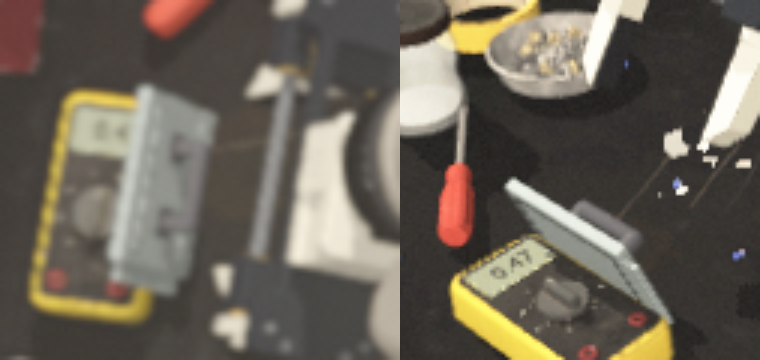

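Run:
```python
from h import *
o,P,R=cur();R=R.as_matrix()
print(P)
a=[]
for n,(x0,y0,x1,y1) in(("top1",(190,190,235,270)),("scene1",(175,195,270,270))):
    c=load(n);s=7 if n=="top1" else 5;im=cv2.resize(c["img"][y0:y1,x0:x1],None,fx=s,fy=s,interpolation=cv2.INTER_CUBIC)
    pts=[P]+[P+sg*(46)*R[:,1]+w*R[:,0] for sg in(-1,1) for w in(-9.5,9.5)]+[P+sg*(65)*R[:,1]+w*R[:,0] for sg in(-1,1) for w in(-9.5,9.5)]
    for q in proj(c,pts): cv2.circle(im,tuple(int(k) for k in ((q-[x0,y0])*s+s/2-.5)),3,(0,0,255),1)
    a.append(im)
h=max(i.shape[0] for i in a);im=np.hstack([cv2.copyMakeBorder(i,0,h-i.shape[0],0,0,0) for i in a]);cv2.imwrite("pics/tips.png",im);print(im.shape)
```

```text
[483.5064351  210.39258222 101.55645876]
(560, 790, 3)
```

View pics/tips.png

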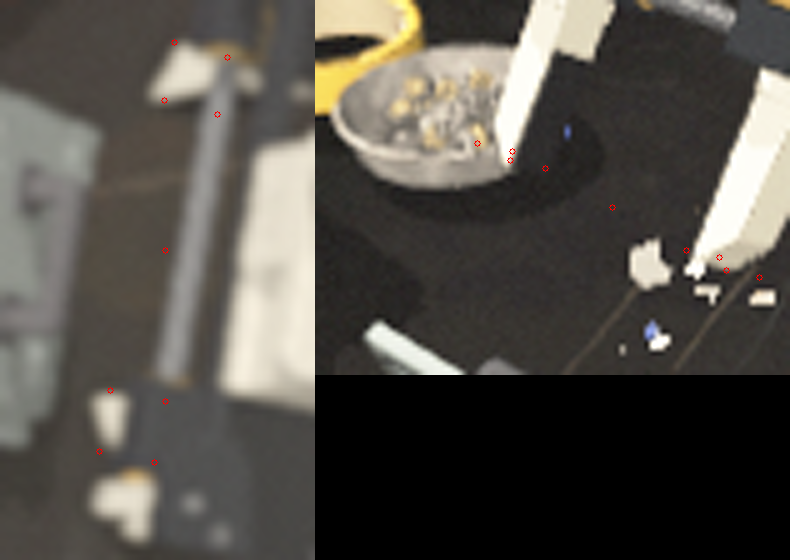

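Run:
```python
from h import *
from plant import bot
a=[]
for n,(x0,y0,x1,y1) in(("top",(190,190,235,270)),("scene",(175,195,270,270))):
    o,P,R=cur();R=R.as_matrix();print(P,o["dq"].round(3))
    c=bot.capture(n);pickle.dump(c,open(n+"1.pkl","wb"))
    s=7 if n=="top" else 5;im=cv2.resize(c["img"][y0:y1,x0:x1],None,fx=s,fy=s,interpolation=cv2.INTER_CUBIC)
    pts=[P]+[P+sg*(46)*R[:,1]+w*R[:,0] for sg in(-1,1) for w in(-9.5,9.5)]+[P+sg*(65)*R[:,1]+w*R[:,0] for sg in(-1,1) for w in(-9.5,9.5)]
    for q in proj(c,pts): cv2.circle(im,tuple(int(k) for k in ((q-[x0,y0])*s+s/2-.5)),3,(0,0,255),1)
    a.append(im)
h=max(i.shape[0] for i in a);im=np.hstack([cv2.copyMakeBorder(i,0,h-i.shape[0],0,0,0) for i in a]);cv2.imwrite("pics/tips2.png",im);print(im.shape)
```

```text
[483.5064351  210.39258222 101.55645876] [-0.021 -0.03  -0.019 -0.003  0.003  0.001]
[484.20723055 209.89008007 102.25226955] [-0.016 -0.02  -0.007  0.002 -0.001 -0.001]
(560, 790, 3)
```

View pics/tips2.png

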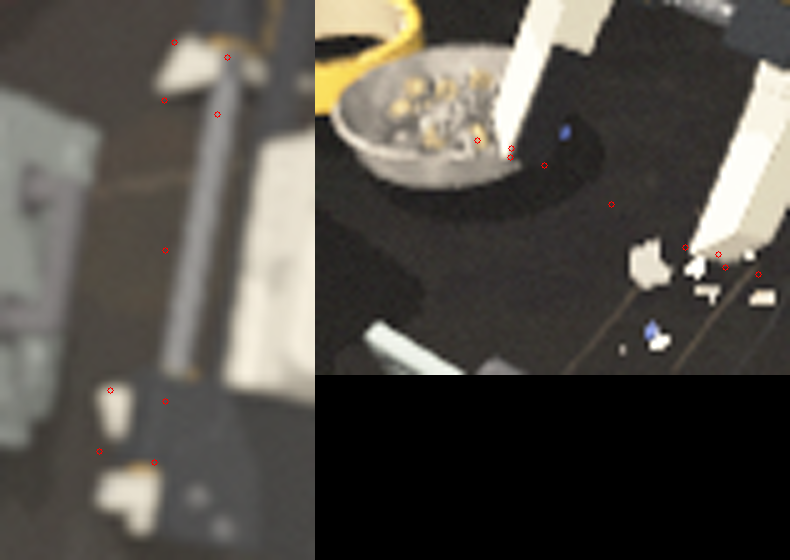

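```bash
sed -i 's/487,253.2,42.5/487,251.5,42.5/' g1.py
python3 - <<'E'
from g1 import *
goal(H+8*z,Rg)
E
```

```text
t 2.4667 pos [484.6 209.6 102.6] q [-0.1   0.48  1.9   0.79  0.94 -0.55] F [ 0.6 -0.6  1. ] w 91.8
slide [  2.8  46.5 -66.7] turn [0.1 0.  0.3] norm 0.3
```

Emit:
servo_tool(
  angular=[
    [0,0,0],
    [0,0,0],
    [0,0,0],
    [0,0,0],
    [0,0,0],
    [0,0,0],
  ],
  slide=[
    [1,12,-17],
    [2,23,-33],
    [2.5,32,-46],
    [3,40,-57],
    [3.5,46,-66],
    [3.5,46,-66],
  ],
  grip=[1,1,1,1,1,1],
)

```text
time: 2.97
tool_pos: [487.2, 256.4, 35.3]
tcp_rot: [-3.14, -0.609, 1.478]
contact_force: [-0.9, -0.0, -0.4]
grip_width: 91.9
```

Run:
```python
from g1 import *
from plant import bot
goal(H+8*z,Rg)
a=[]
for n,(x0,y0,x1,y1) in(("top",(165,185,225,275)),("scene",(170,230,270,320))):
    c=bot.capture(n);pickle.dump(c,open(n+"2.pkl","wb"))
    a.append(cv2.resize(c["img"][y0:y1,x0:x1],None,fx=5,fy=5,interpolation=cv2.INTER_CUBIC))
im=np.hstack(a);print(im.shape);cv2.imwrite("pics/g2.png",im)
```

```text
t 2.9667 pos [487.2 256.4  35.3] q [-0.    0.62  1.92  0.93  0.79 -0.65] F [-0.9 -0.  -0.4] w 91.9
slide [ 0.2 -0.3  0.7] turn [ 0.1 -0.1  0.3] norm 0.3
(450, 800, 3)
```

View pics/g2.png

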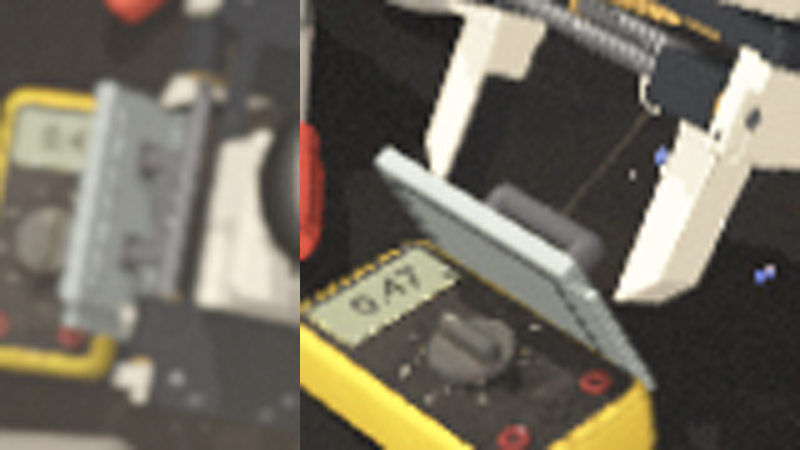

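Emit:
servo_tool(
  angular=[
    [0,0,0],
    [0,0,0],
    [0,0,0],
    [0,0,0],
    [0,0,0],
    [0,0,0],
  ],
  slide=[
    [0,0,0],
    [0,0,0],
    [0,0,0],
    [0,0,0],
    [0,0,0],
    [0,0,0],
  ],
  grip=[0.3,0.3,0.1,-0.2,-0.5,-1],
)

```text
time: 3.57
tool_pos: [487.3, 256.2, 35.9]
tcp_rot: [-3.141, -0.609, 1.478]
contact_force: [-0.3, -0.4, -0.9]
grip_width: 56.1
```

```bash
cat > look.py <<'E'
import sys
from h import *
from plant import bot
def look(tag,bt,bs,s=5):
    a=[]
    for n,b in(("top",bt),("scene",bs)):
        if b is None: continue
        x0,y0,x1,y1=b
        c=bot.capture(n);pickle.dump(c,open(n+tag+".pkl","wb"))
        a.append(cv2.resize(c["img"][y0:y1,x0:x1],None,fx=s,fy=s,interpolation=cv2.INTER_CUBIC))
    h=max(i.shape[0] for i in a);im=np.hstack([cv2.copyMakeBorder(i,0,h-i.shape[0],0,0,0) for i in a]);cv2.imwrite("pics/"+tag+".png",im);print(im.shape)
E
python3 - <<'E'
from look import *
o,P,R=cur();print(o)
look("3",(165,185,225,275),(170,230,270,320))
E
```

```text
{'time': 3.5667, 'joint_positions': array([-0.0029909 ,  0.6175814 ,  1.91954732,  0.93000991,  0.79047947,
       -0.64785448]), 'dq': array([ 0.00063136,  0.00134938, -0.00050014, -0.00023239, -0.00082777,
       -0.00169987]), 'tau': array([-4.04049223e-02, -4.49278915e+01, -1.26545289e+01,  1.54935602e+00,
        1.67764798e+00,  2.19504512e-02]), 'tool_pos': array([487.34273852, 256.15685143,  35.90576517]), 'tcp_rot': array([-3.1406734 , -0.60884169,  1.4782557 ]), 'contact_force': array([-0.30750896, -0.35111338, -0.89488162]), 'moment': array([-0.34156753, -0.06162098,  0.01674207]), 'grip_width': 56.13828693571662}
(450, 800, 3)
```

View pics/3.png

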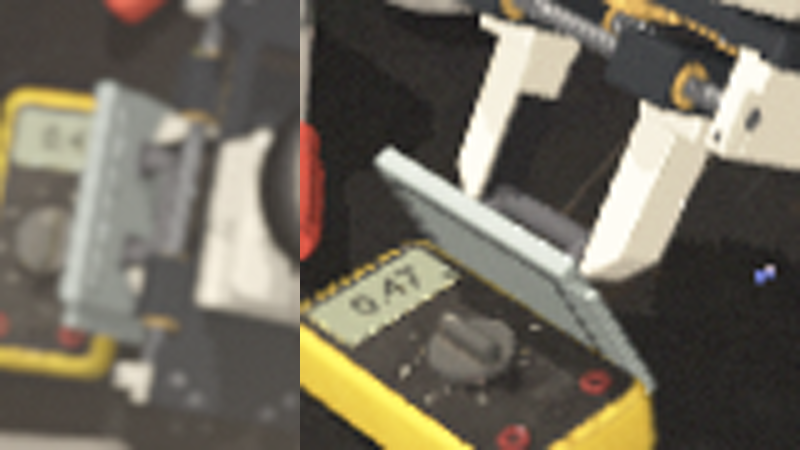

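Emit:
servo_tool(
  angular=[
    [0,0,0],
    [0,0,0],
    [0,0,0],
    [0,0,0],
    [0,0,0],
    [0,0,0],
  ],
  slide=[
    [0,0,0],
    [0,0,0],
    [0,-2,2],
    [0,-6,8],
    [0,-12,18],
    [0,-20,30],
  ],
  grip=[-1,-1,-1,-1,-1,-1],
)

```text
time: 4.17
tool_pos: [486.6, 235.8, 66.1]
tcp_rot: [-3.138, -0.608, 1.478]
contact_force: [0.0, 0.4, -2.7]
grip_width: 53.5
```

Run:
```python
from look import *
o,P,R=cur();print(P,o["contact_force"],o["moment"],o["grip_width"])
look("4",(165,185,225,275),(170,230,270,320))
```

```text
[486.63420555 235.83802896  66.05100866] [ 0.04596065  0.36493141 -2.66100615] [-0.6420214  -0.0399168  -0.02855639] 53.54616269633277
(450, 800, 3)
```

View pics/4.png

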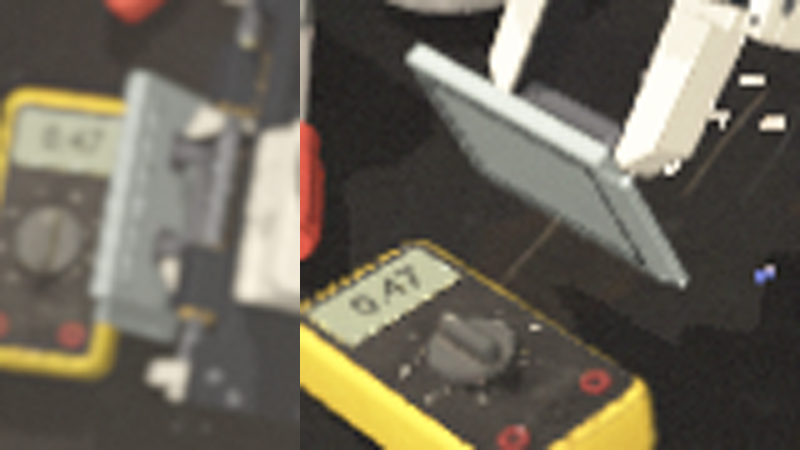

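Emit:
servo_tool(
  angular=[
    [-4,0.3,0],
    [-10,0.9,0],
    [-17,1.5,0],
    [-24,2.1,0],
    [-31,2.7,0],
    [-38,3.3,0],
    [-45,3.9,0],
    [-52,4.5,0],
    [-58,5.1,0],
    [-63,5.5,0],
  ],
  slide=[
    [1,-8,12],
    [3,-20,24],
    [6,-35,34],
    [10,-50,40],
    [14,-66,42],
    [18,-82,42],
    [22,-98,42],
    [26,-114,42],
    [29,-128,42],
    [30,-138,42],
  ],
  grip=[-1,-1,-1,-1,-1,-1,-1,-1,-1,-1],
)

```text
time: 5.1
tool_pos: [517.7, 98.1, 107.9]
tcp_rot: [3.136, 0.5, 1.478]
contact_force: [-0.9, 0.1, -2.9]
grip_width: 53.7
```

Run:
```python
from look import *
o,P,R=cur();print(P,o["contact_force"],o["moment"],o["grip_width"],o["joint_positions"].round(2));print(R.as_matrix()[:,2])
look("5",(190,170,310,290),(170,180,310,300),3)
```

```text
[517.68892826  98.08249685 107.94176003] [-0.90576503  0.08785214 -2.87537798] [ 0.47474687 -0.09141141 -0.00422689] 53.7240282520528 [ 0.31  0.61  1.55 -0.49  1.23  0.63]
[-0.03878549 -0.47748444 -0.87778374]
(360, 780, 3)
```

View pics/5.png

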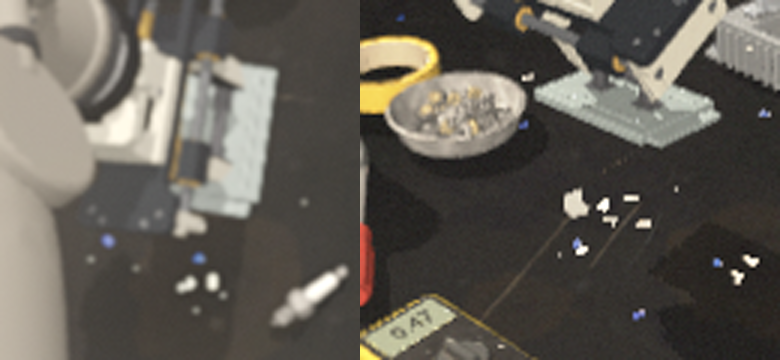

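```bash
cat >> h.py <<'E'
def plane(q,th=2.5,it=2000):
    rng=np.random.default_rng(0);best=-1
    for _ in range(it):
        a=q[rng.choice(len(q),3,0)];n=np.cross(a[1]-a[0],a[2]-a[0]);L=np.linalg.norm(n)
        if L<50: continue
        k=abs((q-a[0])@n/L)<th
        if k.sum()>best:best=k.sum();K_=k
    I=q[K_];ce=I.mean(0);n=np.linalg.svd(I-ce)[2][2];n*=np.sign(n[2]);return ce,n,K_
E
python3 - <<'E'
from h import *
c=load("top5");W=cloud(c);v,u=np.mgrid[0:420,0:560]
b=(u>264)&(u<282)&(v>192)&(v<240)&(W[...,2]>60)
q=W[b];ce,n,k=plane(q);print(len(q),k.sum(),ce,n,"tilt about x (deg), +: ",np.degrees(np.arctan2(-n[1],n[2])),np.degrees(np.arctan2(n[0],n[2])))
c=load("scene5");W=cloud(c)
b=(u>225)&(u<290)&(v>207)&(v<228)&(W[...,2]>60)&(W[...,2]<130)&(W[...,1]>0)
q=W[b];ce,n,k=plane(q);print(len(q),k.sum(),ce,n,np.degrees(np.arctan2(-n[1],n[2])),np.degrees(np.arctan2(n[0],n[2])))
E
```

```text
641 453 [516.30812505  82.55042229  95.08584567] [ 0.00740024 -0.07328013  0.99728394] tilt about x (deg), +:  4.2025246168672945 0.4251497324787
818 662 [498.74800401 116.36763033  94.64544175] [-0.01289211 -0.06995139  0.99746709] 4.011529319801255 -0.740497872885982
```

Emit:
servo_tool(
  angular=[
    [-2,0.2,0],
    [-4,0.3,0],
    [-4,0.3,0],
    [-4,0.3,0],
    [-4,0.3,0],
    [-4,0.3,0],
    [-4,0.3,0],
    [-4,0.3,0],
  ],
  slide=[
    [0,0,-10],
    [0,0,-28],
    [0,0,-46],
    [0,0,-62],
    [0,0,-74],
    [0,0,-81],
    [0,0,-85],
    [0,0,-85],
  ],
  grip=[-1,-1,-1,-1,-1,-1,-1,-1],
)

```text
time: 5.87
tool_pos: [517.1, 98.1, 22.4]
tcp_rot: [3.137, 0.564, 1.478]
contact_force: [-0.1, 0.2, -2.8]
grip_width: 53.4
```

Run:
```python
from look import *
o,P,R=cur();print(P,o["contact_force"],o["moment"],o["grip_width"])
look("6",(190,170,310,290),(170,180,310,300),3)
```

```text
[517.10248745  98.08127193  22.42516489] [-0.05219136  0.23167027 -2.75199881] [ 0.4923092  -0.12025548  0.03059847] 53.387884889454526
(360, 780, 3)
```

View pics/6.png

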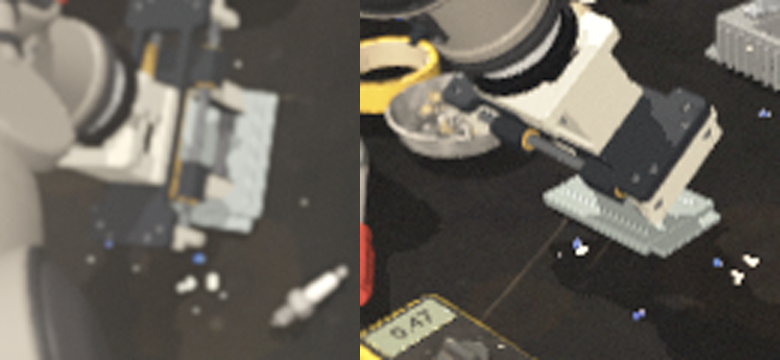

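Emit:
servo_tool(
  angular=[
    [0,0,0],
    [0,0,0],
    [0,0,0],
    [0,0,0],
  ],
  slide=[
    [0,0,-1.5],
    [0,0,-3],
    [0,0,-4],
    [0,0,-4],
  ],
  grip=[-1,-1,-1,-1],
)

```text
time: 6.3
tool_pos: [517.8, 98.6, 20.0]
tcp_rot: [3.134, 0.565, 1.477]
contact_force: [-0.5, 2.5, 4.1]
grip_width: 53.8
```

Emit:
servo_tool(
  angular=[
    [0,0,0],
    [0,0,0],
    [0,0,0],
    [0,0,0],
    [0,0,0],
    [0,0,0],
    [0,0,0],
    [0,0,0],
  ],
  slide=[
    [0,0,0.5],
    [0,0,0.5],
    [0,0,0.5],
    [0,3,5],
    [0,10,16],
    [0,22,36],
    [0,40,64],
    [0,55,90],
  ],
  grip=[0.4,0.5,0.5,0.6,0.6,0.6,0.6,0.6],
)

```text
time: 6.97
tool_pos: [516.9, 153.9, 109.8]
tcp_rot: [3.137, 0.565, 1.478]
contact_force: [0.6, -0.8, -0.5]
grip_width: 73.6
```

Run:
```python
from look import *
o,P,R=cur();print(P,o["contact_force"],o["grip_width"])
look("7",(190,170,310,290),(170,180,310,300),3)
```

```text
[516.88833557 153.916601   109.84185263] [ 0.55886004 -0.78855462 -0.48097649] 73.5519620637725
(360, 780, 3)
```

View pics/7.png

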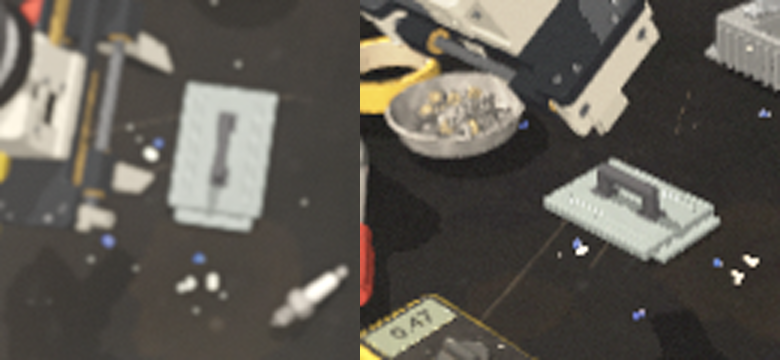

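```bash
cat > cov.py <<'E'
from h import *
def cover(tag,box,h=8,zlo=4,zhi=13):
    c=load(tag);W=cloud(c);v,u=np.mgrid[0:420,0:560];x0,y0,x1,y1=box
    g=c["img"].astype(int);m=(u>x0)&(u<x1)&(v>y0)&(v<y1)&(g.min(2)>85)&(g.max(2)-g.min(2)<45)
    m=m.astype(np.uint8);n,l,st,_=cv2.connectedComponentsWithStats(m);i=1+np.argmax(st[1:,4]);m=l==i
    cs,_=cv2.findContours(m.astype(np.uint8),cv2.RETR_EXTERNAL,cv2.CHAIN_APPROX_NONE)
    P=ray(c,cv2.convexHull(cs[0]).reshape(-1,2),h);r=cv2.minAreaRect(P[:,:2].astype(np.float32));return m,r
if __name__=="__main__":
    m,r=cover("top7",(240,190,290,250));print(m.sum(),r)
    c=load("top7");xs,ys,im=orthoF(c,517,100,np.radians(-5),75,55,8,5);
    for d in (-61,-50,50): v=int((75-d)*5);cv2.line(im,(0,v),(40,v),(0,0,255),1);cv2.line(im,(510,v),(550,v),(0,0,255),1)
    for d in (-36,36): v=int((55-d)*5);cv2.line(im,(v,0),(v,40),(0,0,255),1);cv2.line(im,(v,360),(v,500),(0,0,255),1)
    im1=cv2.resize(im,None,fx=.7,fy=.7)
    c=load("scene7");xs,ys,im=orthoF(c,517,100,np.radians(-5),75,55,8,5);
    for d in (-61,-50,50): v=int((75-d)*5);cv2.line(im,(0,v),(40,v),(0,0,255),1);cv2.line(im,(510,v),(550,v),(0,0,255),1)
    for d in (-36,36): v=int((55-d)*5);cv2.line(im,(v,0),(v,40),(0,0,255),1);cv2.line(im,(v,360),(v,500),(0,0,255),1)
    cv2.imwrite("pics/cov7.png",np.hstack([im1,cv2.resize(im,None,fx=.7,fy=.7)]))
E
python3 cov.py
```

```text
1533 ((514.2853393554688, 105.24772644042969), (78.38449096679688, 117.30815887451172), 85.04330444335938)
```

View pics/cov7.png

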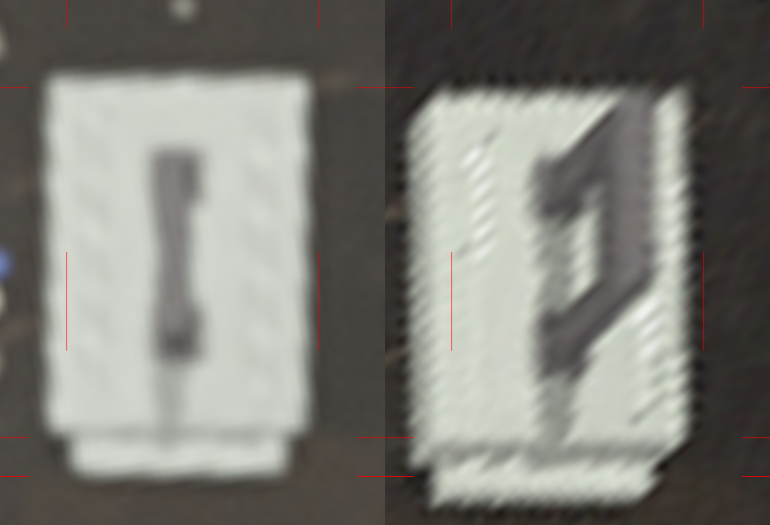

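Run:
```python
from h import *
a=np.radians(85);R=RfromYZ([np.cos(a),np.sin(a),0],[0,0,-1]);goal([517.4,103.3,90],R)
R=RfromYZ([-np.cos(a),-np.sin(a),0],[0,0,-1]);goal([517.4,103.3,90],R)
```

```text
t 7.0667 pos [519.5 156.2 113. ] q [ 0.43  0.68  1.44 -0.5   1.35  0.71] F [ 1.  -0.1  0.2] w 73.1
slide [ -2.1 -52.9 -23. ] turn [26.8 23.5 87.6] norm 94.6
t 7.0667 pos [519.5 156.2 113. ] q [ 0.43  0.68  1.44 -0.5   1.35  0.71] F [ 1.  -0.1  0.2] w 73.1
slide [ -2.1 -52.9 -23. ] turn [ 23.5 -26.8 -87.2] norm 94.2
```

Emit:
servo_tool(
  angular=[
    [1.7,-1.9,-6.2],
    [3.4,-3.8,-12.4],
    [5.1,-5.7,-18.6],
    [6.8,-7.6,-24.8],
    [8.4,-9.6,-31.1],
    [10.1,-11.5,-37.4],
    [11.8,-13.4,-43.6],
    [13.5,-15.3,-49.8],
    [15.2,-17.2,-56],
    [16.8,-19.1,-62.3],
  ],
  slide=[
    [0,-4,0],
    [0,-9,-1],
    [0,-14,-2],
    [0,-19,-4],
    [0,-24,-6],
    [0,-29,-8],
    [0,-34,-10],
    [0,-39,-12],
    [0,-45,-16],
    [0,-50,-19],
  ],
  grip=[0.4,0.2,0.1,0.1,0.1,0.1,0.1,0.1,0.1,0.1],
)

```text
time: 7.9
tool_pos: [517.0, 102.5, 89.1]
tcp_rot: [3.053, 0.149, 0.337]
contact_force: [0.3, -0.4, -0.2]
grip_width: 50.4
```

Run:
```python
from h import *
a=np.radians(-95);R=RfromYZ([np.cos(a),np.sin(a),0],[0,0,-1]);goal([517.4,103.3,50],R)
```

```text
t 7.9 pos [517.  102.5  89.1] q [ 0.12  0.57  1.58 -0.13  1.12  1.41] F [ 0.3 -0.4 -0.2] w 50.4
slide [  0.4   0.8 -39.1] turn [  6.2  -7.9 -24.6] norm 26.6
```

Emit:
servo_tool(
  angular=[
    [1.6,-2,-6.2],
    [3.1,-3.9,-12.4],
    [4.7,-5.9,-18.6],
    [6.2,-7.9,-24.6],
    [6.2,-7.9,-24.6],
    [6.2,-7.9,-24.6],
    [6.2,-7.9,-24.6],
    [6.2,-7.9,-24.6],
  ],
  slide=[
    [0,0,-2],
    [0,0,-10],
    [0,0,-20],
    [0,0,-30],
    [0,0,-37],
    [0,0,-40],
    [0,0,-40],
    [0,0,-40],
  ],
  grip=[0.1,0.1,0.1,0.1,0.1,0.1,0.1,0.1],
)

```text
time: 8.57
tool_pos: [517.6, 103.5, 49.7]
tcp_rot: [3.14, 0.001, -0.078]
contact_force: [-1.1, 0.3, 0.6]
grip_width: 50.6
```

Run:
```python
from look import *
a=np.radians(-95);R=RfromYZ([np.cos(a),np.sin(a),0],[0,0,-1]);goal([517.4,103.3,11],R)
look("8",(220,170,310,290),(190,180,310,300),4)
```

```text
t 8.5667 pos [517.6 103.5  49.7] q [ 0.05  0.56  1.73 -0.    0.85  1.7 ] F [-1.1  0.3  0.6] w 50.6
slide [ -0.2  -0.2 -38.7] turn [ 0.1 -0.1 -0.5] norm 0.5
(480, 840, 3)
```

View pics/8.png

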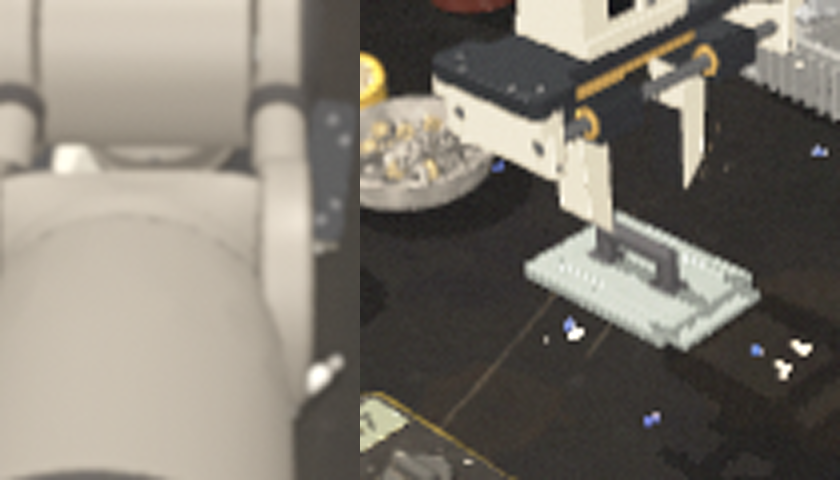

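Emit:
servo_tool(
  angular=[
    [0,0,-0.5],
    [0,0,-0.5],
    [0,0,-0.5],
    [0,0,-0.5],
    [0,0,-0.5],
    [0,0,-0.5],
    [0,0,-0.5],
    [0,0,-0.5],
    [0,0,-0.5],
    [0,0,-0.5],
  ],
  slide=[
    [0,0,-10],
    [0,0,-20],
    [0,0,-29],
    [0,0,-35],
    [0,0,-38],
    [0,0,-38.5],
    [0,0,-38.5],
    [0,0,-38.5],
    [0,0,-38.5],
    [0,0,-38.5],
  ],
  grip=[0.1,0.1,0.1,0.1,0.1,0,-0.3,-0.6,-1,-1],
)

```text
time: 9.5
tool_pos: [517.5, 103.3, 11.6]
tcp_rot: [3.14, -0.0, -0.089]
contact_force: [0.0, 0.8, -0.6]
grip_width: 23.7
```

Run:
```python
from look import *
o,P,R=cur();print(P,o["contact_force"],o["moment"],o["grip_width"])
look("9",None,(190,180,310,300),4)
```

```text
[517.54060017 103.2542601   11.62955974] [ 0.01403987  0.77789368 -0.60425843] [ 0.03691774 -0.00372466 -0.07279951] 23.66228574268129
(480, 480, 3)
```

View pics/9.png

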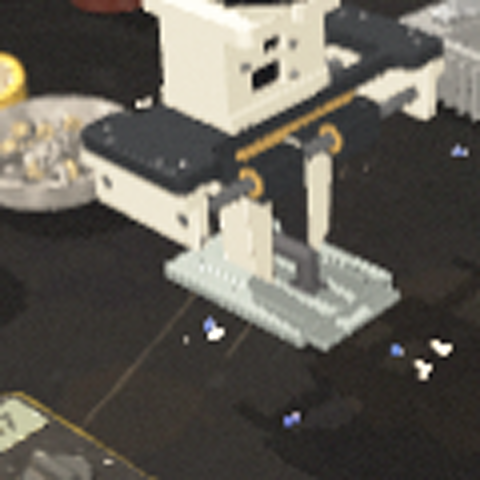

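Both fingers stand either side of the bar, near (265,255) and (315,215). Now I'll finish closing.

Emit:
servo_tool(
  angular=[
    [0,0,0],
    [0,0,0],
    [0,0,0],
    [0,0,0],
    [0,0,0],
  ],
  slide=[
    [0,0,0],
    [0,0,0],
    [0,0,0],
    [0,0,0],
    [0,0,0],
  ],
  grip=[-1,-1,-1,-1,-1],
)

```text
time: 9.97
tool_pos: [517.4, 103.3, 11.5]
tcp_rot: [3.14, -0.0, -0.089]
contact_force: [-0.3, 0.4, 2.4]
grip_width: 9.4
```

Run:
```python
from look import *
o,P,R=cur();print(P,o["contact_force"],o["moment"],o["grip_width"])
```

```text
[517.41776603 103.2851198   11.46668518] [-0.27856017  0.40780711  2.42962609] [0.06897465 0.0520764  0.03114695] 9.432769527941437
```

```bash
cat > u.py <<'E'
from h import *
U=np.array([504.4,-146.0,0.]);PSI=-11.3
def pose(tx,tz,th,y=0.,dx=0.,dyaw=0.,off=(0,0,7.5)):
    """tongue-tip-mid at unit (tx,y,tz), tilt th deg (tongue low); returns TCP,R"""
    Ru=Ro.from_euler("z",PSI+dyaw,degrees=True).as_matrix();Rc=Ru@Ro.from_euler("y",-th,degrees=True).as_matrix()
    mid=U+Ru@np.array([tx,y,tz])-Rc@np.array([-61,0,-1.75])
    return mid+Rc@np.array(off),np.c_[-Rc[:,0]*-1,-Rc[:,1],-Rc[:,2]]
if __name__=="__main__":
    p,R=pose(-50,65,16);print(np.linalg.det(R));goal(p,R)
    for a in((-50,37.5,16),(-59.5,37.5,16),(-61,40.25,0)):print(a,pose(*a)[0].round(1))
E
python3 u.py
```

```text
1.0000000000000002
t 9.9667 pos [517.4 103.3  11.5] q [ 0.05  0.62  1.76 -0.    0.76  1.71] F [-0.3  0.4  2.4] w 9.4
slide [  -7.  -250.5   79.2] turn [ -2.2 -15.8  -6.1] norm 17.1
(-50, 37.5, 16) [ 510.4 -147.2   63.2]
(-59.5, 37.5, 16) [ 501.1 -145.3   63.2]
(-61, 40.25, 0) [ 504.4 -146.    49.5]
```

Emit:
servo_tool(
  angular=[
    [0,0,0],
    [0,0,0],
    [0,0,0],
    [0,0,0],
    [0,0,0],
    [0,0,0],
  ],
  slide=[
    [0,0,4],
    [0,0,14],
    [0,0,34],
    [0,0,64],
    [0,0,94],
    [0,0,119],
  ],
  grip=[-1,-1,-1,-1,-1,-1],
)

```text
time: 10.47
tool_pos: [517.3, 103.2, 132.6]
tcp_rot: [3.141, -0.0, -0.089]
contact_force: [1.2, -0.8, -2.3]
grip_width: 9.7
```

Emit:
servo_tool(
  angular=[
    [-0.3,-2,-0.8],
    [-0.7,-5,-1.9],
    [-1.1,-8,-3],
    [-1.5,-11,-4.2],
    [-1.9,-14,-5.4],
    [-2.2,-15.8,-6.1],
    [-2.2,-15.8,-6.1],
    [-2.2,-15.8,-6.1],
    [-2.2,-15.8,-6.1],
    [-2.2,-15.8,-6.1],
  ],
  slide=[
    [0,-20,6],
    [-1,-50,12],
    [-2,-85,18],
    [-3,-120,18],
    [-4,-155,18],
    [-5,-190,18],
    [-6,-220,15],
    [-7,-240,10],
    [-7,-250.5,0],
    [-7,-250.5,-10],
  ],
  grip=[-1,-1,-1,-1,-1,-1,-1,-1,-1,-1],
)

```text
time: 11.3
tool_pos: [510.3, -149.9, 120.9]
tcp_rot: [3.141, -0.279, -0.199]
contact_force: [0.2, -0.1, -2.7]
grip_width: 9.6
```

Run:
```python
from look import *
import u
goal(*u.pose(-50,65,16))
look("10",(320,150,420,290),(260,120,380,240),4)
```

```text
t 11.3 pos [ 510.3 -149.9  120.9] q [-0.47  0.34  1.9   0.13  0.63  1.2 ] F [ 0.2 -0.1 -2.7] w 9.6
slide [  0.1   2.7 -30.2] turn [0.  0.  0.1] norm 0.1
(560, 880, 3)
```

View pics/10.png

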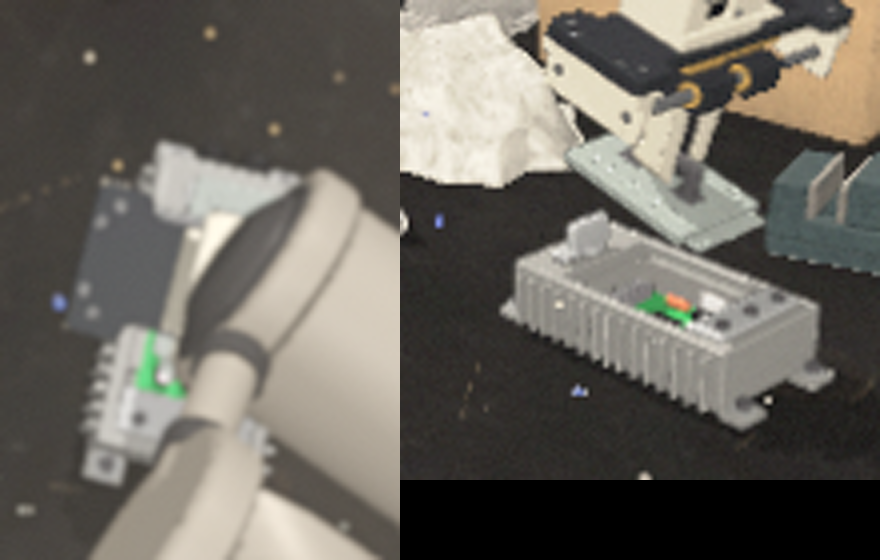

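Emit:
servo_tool(
  angular=[
    [0,0,0],
    [0,0,0],
    [0,0,0],
    [0,0,0],
    [0,0,0],
  ],
  slide=[
    [0,0,-10],
    [0,0,-22],
    [0,0,-33],
    [0,0,-39],
    [0,0,-39],
  ],
  grip=[-1,-1,-1,-1,-1],
)

```text
time: 11.82
tool_pos: [509.6, -146.5, 80.6]
tcp_rot: [-3.141, -0.276, -0.196]
contact_force: [-0.7, 1.1, -3.3]
grip_width: 9.4
```

```bash
cat > ck.py <<'E'
from look import *
import u,sys
def ck(tag,off=(0,0,7.5)):
    o,P,R=cur();R=R.as_matrix();print("t",o["time"],P.round(1),"F",o["contact_force"].round(1),"M",o["moment"].round(2),"w",round(o["grip_width"],1))
    Rc=np.c_[R[:,0],-R[:,1],-R[:,2]];mid=P-Rc@np.array(off)
    Ru=Ro.from_euler("z",u.PSI,degrees=True).as_matrix();tip=Ru.T@(mid+Rc@np.array([-61,0,-1.75])-u.U);print("mid(unit)",(Ru.T@(mid-u.U)).round(1),"tip(unit)",tip.round(1),"tilt",np.degrees(np.arcsin(Rc[2,0])).round(2),"roll",np.degrees(np.arcsin(Rc[2,1])).round(2),"yaw",np.degrees(np.arctan2(Rc[1,0],Rc[0,0])).round(2))
    c=bot.capture("scene");pickle.dump(c,open("scene"+tag+".pkl","wb"))
    x0,y0,x1,y1=275,150,375,230;s=8;im=cv2.resize(c["img"][y0:y1,x0:x1],None,fx=s,fy=s,interpolation=cv2.INTER_CUBIC)
    def d(X,col):
        for q in proj(c,X): cv2.circle(im,tuple(int(k) for k in ((q-[x0,y0])*s+s/2-.5)),4,col,1)
    d([mid+Rc@np.array(k) for k in [(50,36,4),(50,-36,4),(-50,36,4),(-50,-36,4),(-61,30,.5),(-61,-30,.5)]],(0,0,255))
    d([u.U+Ru@np.array(k) for k in [(51.25,37.5,46),(51.25,-37.5,46),(-53,37.5,49.5),(-53,-37.5,49.5),(66,17,68),(66,-17,68),(-88,47,46),(-88,-47,46),(88,47,46)]],(255,0,0))
    cv2.imwrite("pics/"+tag+".png",im)
if __name__=="__main__":ck(sys.argv[1])
E
python3 ck.py 11
```

```text
t 11.8167 [ 509.6 -146.5   80.6] F [-0.7  1.1 -3.3] M [ 0.07  0.23 -0.04] w 9.4
mid(unit) [ 7.3  0.6 73.4] tip(unit) [-51.    0.5  55.1] tilt 15.8 roll 0.05 yaw -11.23
```

View pics/11.png

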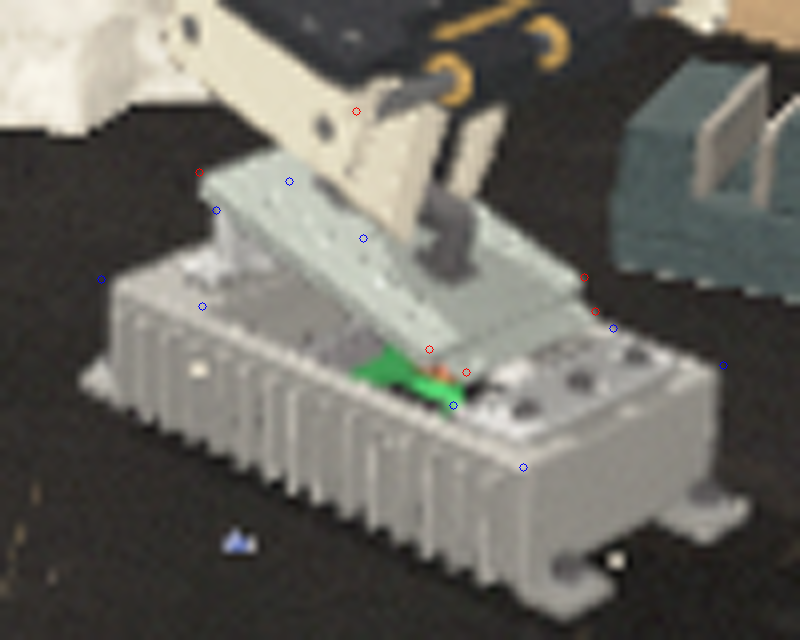

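Run:
```python
from h import *
import u
c=load("scene11")
x0,y0,x1,y1=322,178,372,215;s=15
im=cv2.resize(c["img"][y0:y1,x0:x1],None,fx=s,fy=s,interpolation=cv2.INTER_CUBIC)
Ru=Ro.from_euler("z",u.PSI,degrees=True).as_matrix()
for k in [(-53,y,z) for z in(49.5,) for y in(37.5,-37.5)]+[(-88,-47,46),(-88,47,46)]:
    q=(proj(c,[u.U+Ru@np.array(k)])[0]-[x0,y0])*s+s/2-.5;cv2.circle(im,tuple(int(i) for i in q),3,(255,0,0),-1)
cv2.imwrite("pics/lipz.png",im)
```

View pics/lipz.png

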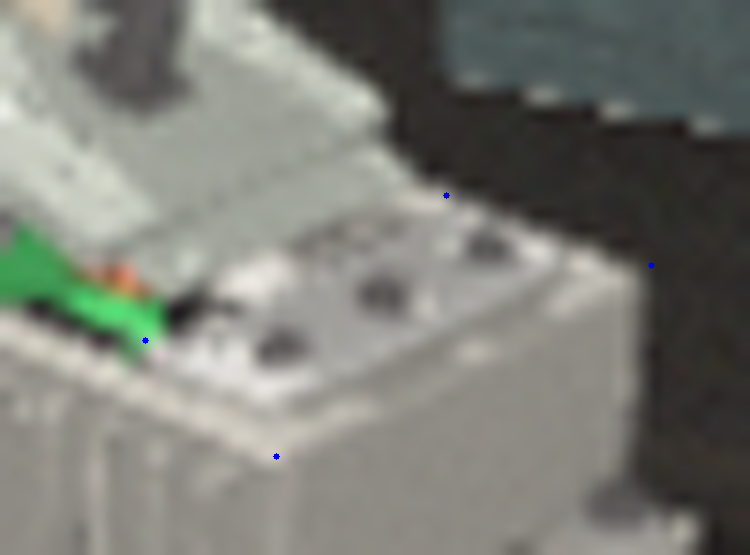

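Emit:
servo_tool(
  angular=[
    [0,0,0],
    [0,0,0],
    [0,0,0],
    [0,0,0],
    [0,0,0],
  ],
  slide=[
    [1,0,-3],
    [2,0,-6],
    [2.5,-0.5,-9],
    [2.5,-0.5,-9],
    [2.5,-0.5,-9],
  ],
  grip=[-1,-1,-1,-1,-1],
)

```text
time: 12.28
tool_pos: [512.7, -147.8, 72.2]
tcp_rot: [-3.141, -0.278, -0.197]
contact_force: [0.3, 0.4, -3.5]
grip_width: 9.6
```

```bash
python3 ck.py 12
```

```text
t 12.2833 [ 512.7 -147.8   72.2] F [ 0.3  0.4 -3.5] M [0.1  0.29 0.01] w 9.6
mid(unit) [10.6 -0.1 65. ] tip(unit) [-47.6  -0.1  46.6] tilt 15.91 roll 0.01 yaw -11.27
```

View pics/12.png

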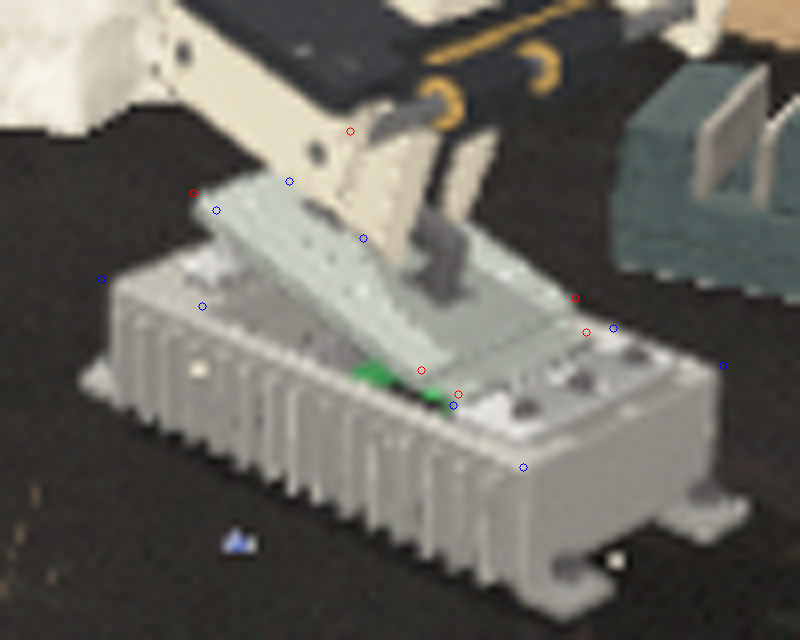

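Emit:
servo_tool(
  angular=[
    [0,0,0],
    [0,0,0],
    [0,0,0],
    [0,0,0],
    [0,0,0],
  ],
  slide=[
    [0.4,2,-0.5],
    [0.8,4,-0.5],
    [1,5,-0.5],
    [1,5.5,-0.5],
    [1,5.5,-0.5],
  ],
  grip=[-1,-1,-1,-1,-1],
)

```text
time: 12.75
tool_pos: [513.8, -142.1, 71.8]
tcp_rot: [-3.142, -0.278, -0.196]
contact_force: [0.7, -0.2, -2.5]
grip_width: 9.4
```

Emit:
servo_tool(
  angular=[
    [0,0,0],
    [0,0,0],
    [0,0,0],
  ],
  slide=[
    [0.1,0.8,0],
    [0.2,1.5,0],
    [0.2,1.5,0],
  ],
  grip=[-1,-1,-1],
)

```text
time: 13.0
tool_pos: [514.0, -140.7, 71.8]
tcp_rot: [3.142, -0.278, -0.196]
contact_force: [0.0, -0.9, -1.8]
grip_width: 9.8
```

Emit:
servo_tool(
  angular=[
    [0,0,0],
    [0,0,0],
    [0,0,0],
  ],
  slide=[
    [0.1,0.8,0],
    [0.2,1.2,0],
    [0.2,1.2,0],
  ],
  grip=[-1,-1,-1],
)

```text
time: 13.25
tool_pos: [514.4, -139.9, 72.0]
tcp_rot: [3.141, -0.279, -0.196]
contact_force: [-1.2, -3.9, -2.0]
grip_width: 9.4
```

Emit:
servo_tool(
  angular=[
    [0,0,0],
    [0,0,0],
    [0,0,0],
    [0,0,0],
    [0,0,0],
    [0,0,0],
  ],
  slide=[
    [-0.6,-3,0],
    [-1.2,-6,0],
    [-1.8,-9,0],
    [-2.3,-11.5,0],
    [-2.4,-12,0],
    [-2.4,-12,0],
  ],
  grip=[-1,-1,-1,-1,-1,-1],
)

```text
time: 13.75
tool_pos: [511.7, -151.8, 71.7]
tcp_rot: [-3.141, -0.278, -0.197]
contact_force: [0.7, 0.3, -1.9]
grip_width: 9.8
```

Emit:
servo_tool(
  angular=[
    [0,0,0],
    [0,0,0],
    [0,0,0],
  ],
  slide=[
    [-0.1,-0.8,0],
    [-0.3,-1.5,0],
    [-0.3,-1.5,0],
  ],
  grip=[-1,-1,-1],
)

```text
time: 14.0
tool_pos: [511.5, -153.1, 71.7]
tcp_rot: [-3.142, -0.278, -0.197]
contact_force: [0.0, -0.3, -1.0]
grip_width: 9.5
```

Emit:
servo_tool(
  angular=[
    [0,0,0],
    [0,0,0],
    [0,0,0],
  ],
  slide=[
    [-0.1,-0.8,0],
    [-0.2,-1.2,0],
    [-0.2,-1.2,0],
  ],
  grip=[-1,-1,-1],
)

```text
time: 14.25
tool_pos: [511.3, -154.3, 71.8]
tcp_rot: [-3.142, -0.278, -0.197]
contact_force: [0.1, 0.0, -1.5]
grip_width: 9.4
```

Emit:
servo_tool(
  angular=[
    [0,0,0],
    [0,0,0],
    [0,0,0],
  ],
  slide=[
    [-0.1,-0.6,0],
    [-0.2,-1,0],
    [-0.2,-1,0],
  ],
  grip=[-1,-1,-1],
)

```text
time: 14.5
tool_pos: [511.1, -155.3, 71.7]
tcp_rot: [-3.142, -0.278, -0.197]
contact_force: [0.4, -0.6, -3.3]
grip_width: 9.5
```

Emit:
servo_tool(
  angular=[
    [0,0,0],
    [0,0,0],
    [0,0,0],
  ],
  slide=[
    [-0.1,-0.6,0],
    [-0.2,-1,0],
    [-0.2,-1,0],
  ],
  grip=[-1,-1,-1],
)

```text
time: 14.75
tool_pos: [511.0, -156.2, 71.8]
tcp_rot: [-3.141, -0.278, -0.197]
contact_force: [0.4, 1.8, -2.4]
grip_width: 9.7
```

```bash
sed -i 's/504.4,-146.0,0./504.3,-146.4,0./' u.py
python3 - <<'E'
from h import *
import u
goal(*u.pose(-49.5,46,16));goal(*u.pose(-49.5,37.5,16));goal(*u.pose(-58.5,37.5,16))
E
```

```text
t 14.75 pos [ 511.  -156.2   71.8] q [-0.49  0.43  1.94  0.16  0.51  1.15] F [ 0.4  1.8 -2.4] w 9.7
slide [-0.2  8.5 -0.1] turn [-0.  -0.1 -0. ] norm 0.1
t 14.75 pos [ 511.  -156.2   71.8] q [-0.49  0.43  1.94  0.16  0.51  1.15] F [ 0.4  1.8 -2.4] w 9.7
slide [-0.2  8.5 -8.6] turn [-0.  -0.1 -0. ] norm 0.1
t 14.75 pos [ 511.  -156.2   71.8] q [-0.49  0.43  1.94  0.16  0.51  1.15] F [ 0.4  1.8 -2.4] w 9.7
slide [-9.  10.2 -8.6] turn [-0.  -0.1 -0. ] norm 0.1
```

Emit:
servo_tool(
  angular=[
    [0,0,0],
    [0,0,0],
    [0,0,0],
    [0,0,0],
    [0,0,0],
    [0,0,0],
    [0,0,0],
    [0,0,0],
  ],
  slide=[
    [0,4,0],
    [0,8,0],
    [0,8.6,0],
    [0,8.6,-2],
    [0,8.6,-4],
    [0,8.6,-6.5],
    [0,8.6,-8.5],
    [0,8.6,-8.5],
  ],
  grip=[-1,-1,-1,-1,-1,-1,-1,-1],
)

```text
time: 15.42
tool_pos: [510.5, -147.6, 62.6]
tcp_rot: [-3.141, -0.277, -0.197]
contact_force: [-0.6, 0.3, -2.7]
grip_width: 9.5
```

```bash
python3 ck.py 13
```

```text
t 15.4167 [ 510.5 -147.6   62.6] F [-0.6  0.3 -2.7] M [0.09 0.29 0.  ] w 9.5
mid(unit) [ 8.4  0.  55.4] tip(unit) [-49.8  -0.   37. ] tilt 15.87 roll 0.02 yaw -11.28
```

View pics/13.png

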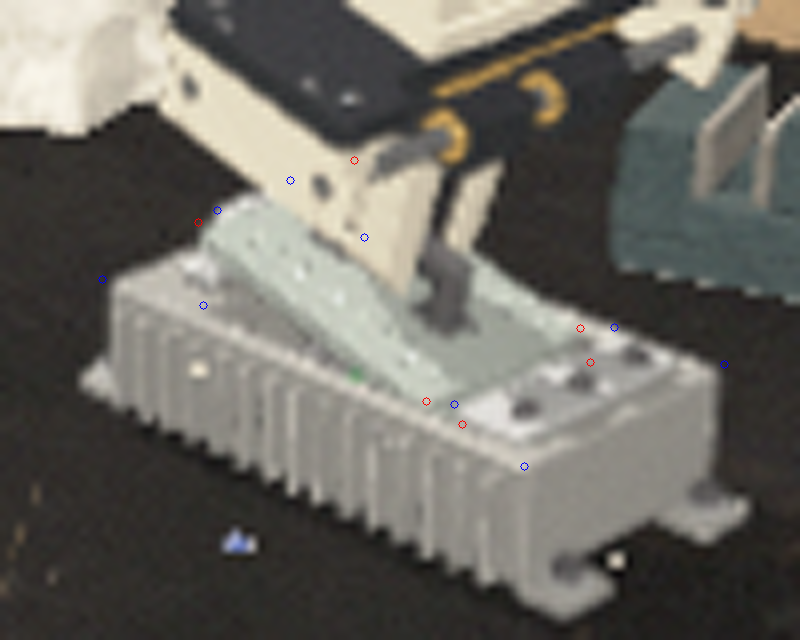

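Emit:
servo_tool(
  angular=[
    [0,0,0],
    [0,0,0],
    [0,0,0],
    [0,0,0],
    [0,0,0],
    [0,0,0],
  ],
  slide=[
    [-2,0.4,0],
    [-4,0.8,0],
    [-6,1.2,0],
    [-7.5,1.5,0],
    [-8.5,1.7,0],
    [-8.5,1.7,0],
  ],
  grip=[-1,-1,-1,-1,-1,-1],
)

```text
time: 15.97
tool_pos: [502.1, -145.9, 63.3]
tcp_rot: [-3.141, -0.278, -0.197]
contact_force: [0.5, 0.7, -1.7]
grip_width: 9.9
```

```bash
python3 ck.py 14
python3 - <<'E'
import sys;sys.path.insert(0,'.')
from h import *
import u
for th in(16,12,8,5,3,0):
    print(th,u.pose(-59.5,37.5+(16-th)*.17,th)[0].round(2))
E
```

```text
t 15.9667 [ 502.1 -145.9   63.3] F [ 0.5  0.7 -1.7] M [ 0.08  0.31 -0.02] w 9.9
mid(unit) [-0.2  0.1 56.1] tip(unit) [-58.4   0.   37.7] tilt 15.92 roll 0.01 yaw -11.27
16 [ 500.95 -145.73   63.21]
12 [ 502.58 -146.06   59.91]
8 [ 503.93 -146.33   56.51]
5 [ 504.75 -146.49   53.9 ]
3 [ 505.21 -146.58   52.14]
0 [ 505.77 -146.69   49.47]
```

View pics/14.png

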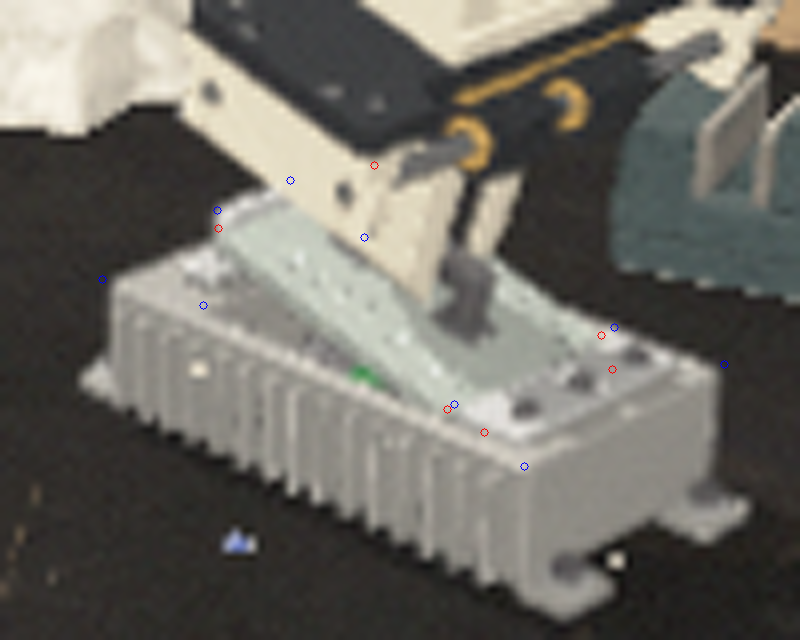

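Emit:
servo_tool(
  angular=[
    [0.4,2,0],
    [0.8,4,0],
    [1.2,6,0],
    [1.6,7.8,0],
    [1.6,7.8,0],
    [1.6,7.8,0],
  ],
  slide=[
    [0,0,-1.7],
    [0.4,-0.1,-3.4],
    [1.1,-0.2,-5.1],
    [1.8,-0.4,-6.8],
    [1.8,-0.4,-6.8],
    [1.8,-0.4,-6.8],
  ],
  grip=[-1,-1,-1,-1,-1,-1],
)

```text
time: 16.52
tool_pos: [504.5, -146.4, 56.3]
tcp_rot: [-3.141, -0.14, -0.196]
contact_force: [-0.1, -0.6, -2.5]
grip_width: 9.4
```

```bash
python3 ck.py 15
```

```text
t 16.5167 [ 504.5 -146.4   56.3] F [-0.1 -0.6 -2.5] M [ 0.09  0.2  -0.  ] w 9.4
mid(unit) [ 1.3  0.1 48.9] tip(unit) [-58.9   0.   38.7] tilt 8.02 roll 0.05 yaw -11.26
```

View pics/15.png

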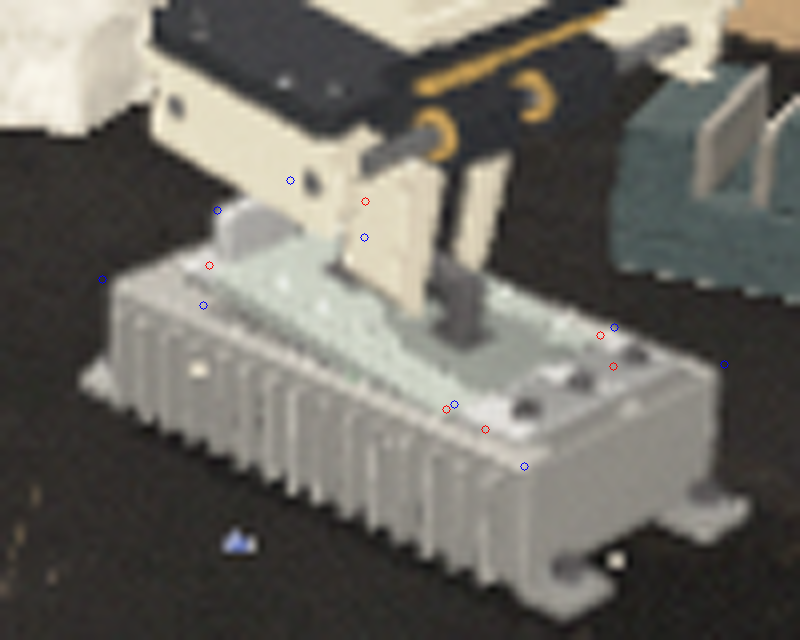

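Emit:
servo_tool(
  angular=[
    [0,0,0],
    [0,0,0],
    [0,0,0],
    [0,0,0],
  ],
  slide=[
    [-0.7,0.1,0],
    [-1.5,0.3,0],
    [-2,0.4,0],
    [-2,0.4,0],
  ],
  grip=[-1,-1,-1,-1],
)

```text
time: 16.9
tool_pos: [502.1, -146.0, 56.6]
tcp_rot: [-3.141, -0.14, -0.197]
contact_force: [-0.3, -0.3, -2.7]
grip_width: 9.8
```

Emit:
servo_tool(
  angular=[
    [0,0,0],
    [0,0,0],
    [0,0,0],
  ],
  slide=[
    [-0.5,0.1,0],
    [-1,0.2,0],
    [-1,0.2,0],
  ],
  grip=[-1,-1,-1],
)

```text
time: 17.15
tool_pos: [501.8, -146.0, 56.8]
tcp_rot: [-3.141, -0.141, -0.197]
contact_force: [3.5, -0.7, -2.8]
grip_width: 9.5
```

Emit:
servo_tool(
  angular=[
    [0,0,0],
    [0,0,0],
    [0,0,0],
  ],
  slide=[
    [-0.5,0.1,0],
    [-1,0.2,0],
    [-1,0.2,0],
  ],
  grip=[-1,-1,-1],
)

```text
time: 17.4
tool_pos: [501.6, -146.1, 57.2]
tcp_rot: [-3.141, -0.143, -0.197]
contact_force: [5.6, -0.8, -1.4]
grip_width: 9.7
```

```bash
sed -i 's/504.3,-146.4,0./504.9,-146.5,0./' u.py
python3 - <<'E'
from h import *
import u
for th in(8,5,3,1,0):
    print(th,u.pose(-61,38.9+(8-th)*.17,th)[0].round(2))
E
```

```text
8 [ 503.06 -146.13   56.55]
5 [ 503.88 -146.3    53.94]
3 [ 504.34 -146.39   52.18]
1 [ 504.73 -146.47   50.4 ]
0 [ 504.9  -146.5    49.51]
```

Emit:
servo_tool(
  angular=[
    [0,0,0],
    [0,0,0],
    [0,0,0],
    [0,0,0],
  ],
  slide=[
    [1,-0.2,0],
    [2,-0.4,0],
    [3,-0.6,0],
    [3,-0.6,0],
  ],
  grip=[-1,-1,-1,-1],
)

```text
time: 17.73
tool_pos: [502.3, -145.8, 55.9]
tcp_rot: [-3.14, -0.137, -0.197]
contact_force: [0.2, -0.2, -2.6]
grip_width: 9.3
```

```bash
python3 ck.py 16
```

```text
t 17.7333 [ 502.3 -145.8   55.9] F [ 0.2 -0.2 -2.6] M [0.09 0.16 0.03] w 9.3
mid(unit) [-1.7  0.2 48.5] tip(unit) [-61.8   0.1  38.5] tilt 7.83 roll 0.07 yaw -11.26
```

Emit:
servo_tool(
  angular=[
    [0.2,1,0],
    [0.4,2,0],
    [0.6,2.9,0],
    [0.6,2.9,0],
    [0.6,2.9,0],
  ],
  slide=[
    [0.4,-0.1,-0.8],
    [0.8,-0.2,-1.6],
    [1.2,-0.3,-2.4],
    [1.2,-0.3,-2.4],
    [1.2,-0.3,-2.4],
  ],
  grip=[-1,-1,-1,-1,-1],
)

```text
time: 18.2
tool_pos: [504.5, -146.4, 53.8]
tcp_rot: [-3.14, -0.087, -0.197]
contact_force: [-0.2, 0.4, -2.1]
grip_width: 9.2
```

```bash
python3 ck.py 17
```

```text
t 18.2 [ 504.5 -146.4   53.8] F [-0.2  0.4 -2.1] M [ 0.1   0.11 -0.01] w 9.2
mid(unit) [ 0.3 -0.  46.3] tip(unit) [-60.3  -0.   39.3] tilt 4.98 roll 0.08 yaw -11.26
```

View pics/17.png

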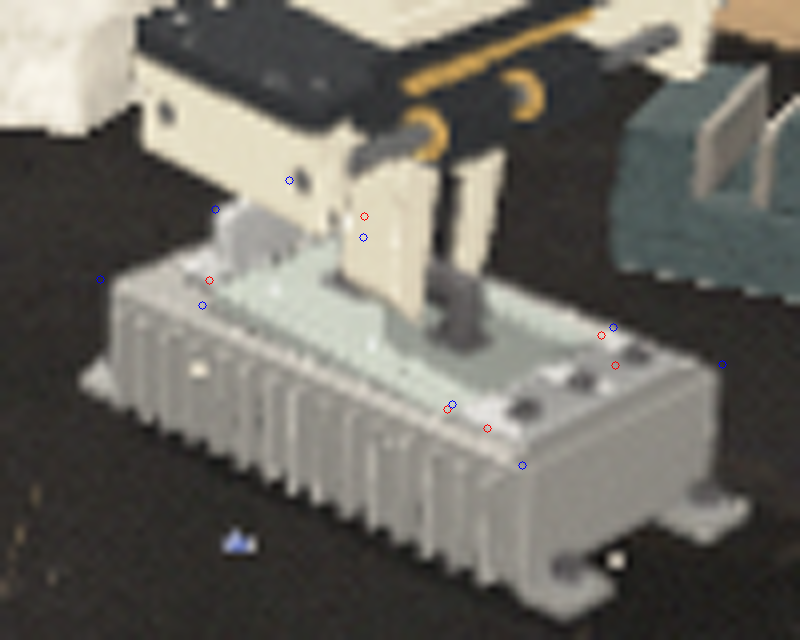

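Emit:
servo_tool(
  angular=[
    [0.2,1,0],
    [0.4,2,0],
    [0.4,2,0],
    [0.4,2,0],
  ],
  slide=[
    [-0.3,0,-0.8],
    [-0.4,0,-1.6],
    [-0.4,0,-1.6],
    [-0.4,0,-1.6],
  ],
  grip=[-1,-1,-1,-1],
)

```text
time: 18.58
tool_pos: [504.3, -146.5, 52.4]
tcp_rot: [-3.14, -0.052, -0.197]
contact_force: [-1.1, 0.1, -2.0]
grip_width: 9.5
```

Emit:
servo_tool(
  angular=[
    [0.2,1,0],
    [0.4,2,0],
    [0.4,2,0],
    [0.4,2,0],
  ],
  slide=[
    [0.2,0,-0.9],
    [0.4,0,-1.7],
    [0.4,0,-1.7],
    [0.4,0,-1.7],
  ],
  grip=[-1,-1,-1,-1],
)

```text
time: 18.92
tool_pos: [504.6, -146.5, 50.6]
tcp_rot: [-3.14, -0.016, -0.197]
contact_force: [1.6, -0.1, -2.4]
grip_width: 9.5
```

```bash
python3 ck.py 18
```

```text
t 18.9167 [ 504.6 -146.5   50.6] F [ 1.6 -0.1 -2.4] M [ 0.02  0.06 -0.02] w 9.5
mid(unit) [-0.2 -0.1 43.1] tip(unit) [-61.1  -0.1  40.4] tilt 0.91 roll 0.07 yaw -11.27
```

Emit:
servo_tool(
  angular=[
    [0.1,0.5,0],
    [0.2,0.9,0],
    [0.2,0.9,0],
    [0.2,0.9,0],
  ],
  slide=[
    [0.1,0,-0.5],
    [0.2,0,-1.2],
    [0.2,0,-2],
    [0.2,0,-2],
  ],
  grip=[-1,-1,-1,-1],
)

```text
time: 19.3
tool_pos: [504.6, -146.5, 49.4]
tcp_rot: [-3.14, 0.0, -0.197]
contact_force: [-2.6, 1.1, 4.0]
grip_width: 9.6
```

```bash
python3 ck.py 19
```

```text
t 19.3 [ 504.6 -146.5   49.4] F [-2.6  1.1  4. ] M [0.15 0.41 0.  ] w 9.6
mid(unit) [-0.3 -0.  41.9] tip(unit) [-61.3  -0.   40.2] tilt -0.0 roll 0.09 yaw -11.27
```

View pics/19.png

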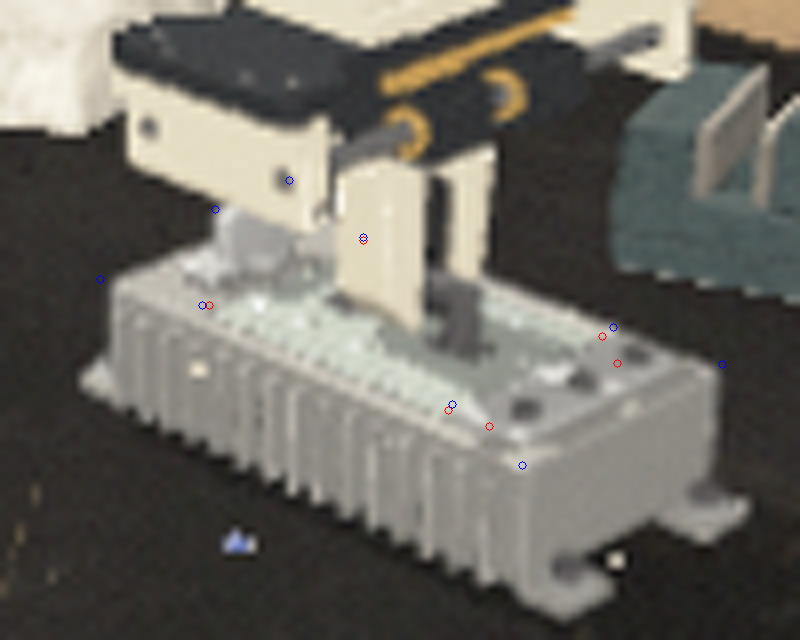

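Emit:
servo_tool(
  angular=[
    [0,0,0],
    [0,0,0],
    [0,0,0],
    [0,0,0],
    [0,0,0],
    [0,0,0],
    [0,0,0],
    [0,0,0],
    [0,0,0],
  ],
  slide=[
    [0,0,0.5],
    [0,0,1],
    [0,0,1],
    [0,0,1],
    [0,0,6],
    [0,0,18],
    [0,0,38],
    [0,0,60],
    [0,0,80],
  ],
  grip=[-0.6,-0.4,-0.3,-0.3,-0.3,-0.3,-0.3,-0.3,-0.3],
)

```text
time: 20.1
tool_pos: [504.5, -146.4, 130.0]
tcp_rot: [-3.14, 0.0, -0.197]
contact_force: [1.3, -0.3, -0.8]
grip_width: 32.3
```

Run:
```python
from look import *
o,P,R=cur();print(P,o["contact_force"],o["grip_width"],o["joint_positions"].round(2))
look("20",None,(275,150,375,230),8)
```

```text
[ 504.54423054 -146.43303635  129.98927014] [ 1.32822054 -0.31254592 -0.7906167 ] 32.267907861372414 [-0.43  0.44  1.66  0.    1.04  1.34]
(640, 800, 3)
```

View pics/20.png

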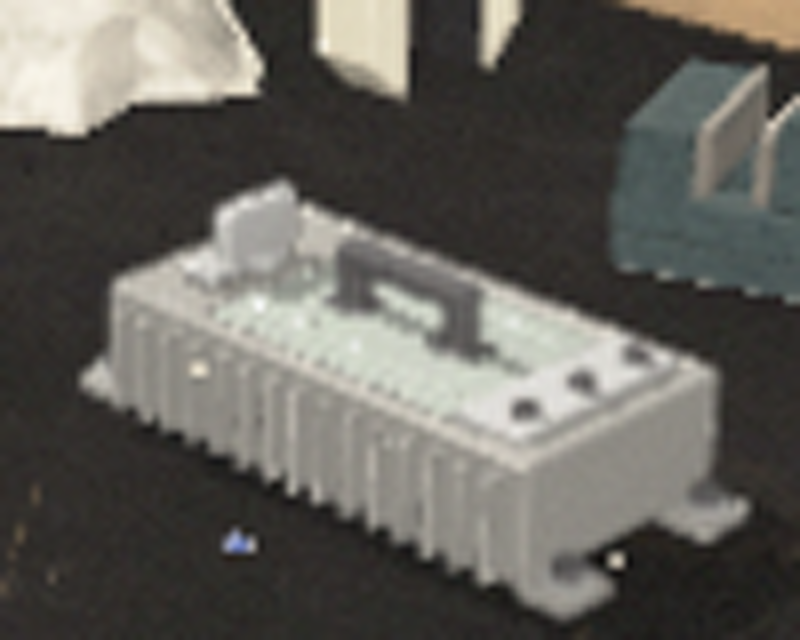

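Emit:
servo_tool(
  angular=[
    [0,0,7],
    [0,0,14],
    [0,0,21],
    [0,0,28],
    [0,0,35],
    [0,0,42],
    [0,0,49],
    [0,0,56],
    [0,0,63],
    [0,0,70],
  ],
  slide=[
    [5,-1,0],
    [12,-2,0],
    [20,-4,0],
    [28,-6,0],
    [36,-7,0],
    [44,-9,0],
    [52,-10,0],
    [58,-12,0],
    [62,-12.5,0],
    [65,-13,0],
  ],
  grip=[-0.48,-0.48,-0.48,-0.48,-0.48,-0.48,-0.48,-0.48,-0.48,-0.48],
)

```text
time: 20.98
tool_pos: [570.0, -159.6, 128.8]
tcp_rot: [-3.14, -0.0, 1.031]
contact_force: [-0.4, 0.3, -0.0]
grip_width: 23.5
```

Emit:
servo_tool(
  angular=[
    [0,0,7],
    [0,0,14],
    [0,0,20],
    [0,0,20],
    [0,0,20],
  ],
  slide=[
    [0,0,-15],
    [0,0,-30],
    [0,0,-42],
    [0,0,-48],
    [0,0,-48],
  ],
  grip=[-0.48,-0.48,-0.48,-0.48,-0.48],
)

```text
time: 21.4
tool_pos: [568.7, -159.1, 79.4]
tcp_rot: [-3.137, -0.001, 1.371]
contact_force: [-0.5, -0.2, -0.6]
grip_width: 24.2
```

Run:
```python
from look import *
import u
w=u.U+Ro.from_euler("z",u.PSI,degrees=True).as_matrix()@np.array([66,0,54]);a=np.radians(u.PSI)
goal(w,RfromYZ([np.cos(a),np.sin(a),0],[0,0,-1]))
look("21",(330,150,420,240),(265,130,365,210),4)
```

```text
t 21.4 pos [ 568.7 -159.1   79.4] q [-0.4   0.61  1.52 -0.    1.02 -0.2 ] F [-0.5 -0.2 -0.6] w 24.2
slide [  0.9  -0.3 -25.4] turn [-0.1 -0.2  0.2] norm 0.3
(360, 760, 3)
```

View pics/21.png

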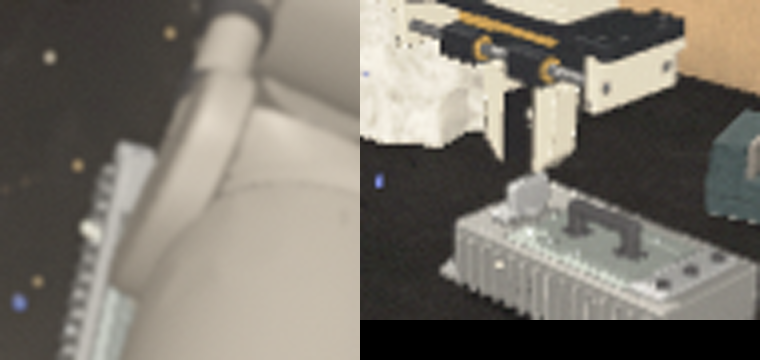

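Emit:
servo_tool(
  angular=[
    [0,0,0],
    [0,0,0],
    [0,0,0],
    [0,0,0],
    [0,0,0],
    [0,0,0],
  ],
  slide=[
    [0,0,-7],
    [0,0,-14],
    [0,0,-20],
    [0,0,-25],
    [0,0,-26],
    [0,0,-26],
  ],
  grip=[-0.48,-0.48,-0.48,-0.48,-0.48,-0.48],
)

```text
time: 22.0
tool_pos: [569.3, -159.3, 54.1]
tcp_rot: [-3.139, -0.0, 1.374]
contact_force: [-0.7, -0.7, -0.7]
grip_width: 24.2
```

Run:
```python
from look import *
o,P,R=cur();print(P,o["contact_force"],o["grip_width"])
look("22",None,(265,130,365,210),8)
```

```text
[ 569.25135055 -159.34566755   54.12211857] [-0.72591241 -0.73704957 -0.693365  ] 24.247761566995262
(640, 800, 3)
```

View pics/22.png

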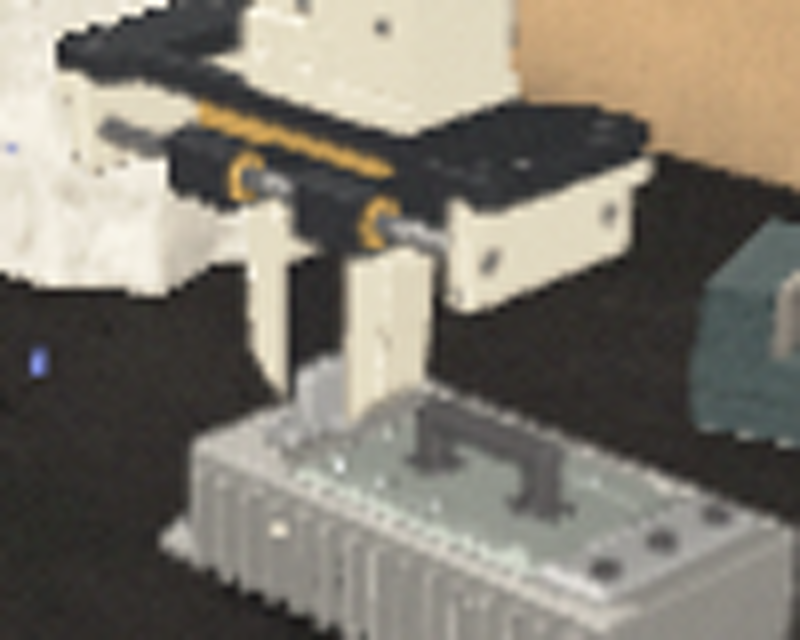

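The wing at (320,390) lies between the fingers, so I'll close on it.

Emit:
servo_tool(
  angular=[
    [0,0,0],
    [0,0,0],
    [0,0,0],
    [0,0,0],
    [0,0,0],
    [0,0,0],
  ],
  slide=[
    [0,0,0],
    [0,0,0],
    [0,0,0],
    [0,0,0],
    [0,0,0],
    [0,0,0],
  ],
  grip=[-0.7,-0.9,-1,-1,-1,-1],
)

```text
time: 22.55
tool_pos: [570.2, -159.6, 55.1]
tcp_rot: [-3.141, 0.0, 1.374]
contact_force: [3.8, -0.6, -0.5]
grip_width: 8.8
```

Emit:
servo_tool(
  angular=[
    [0,0,0],
    [0,0,5],
    [0,0,12],
    [0,0,19],
    [0,0,26],
    [0,0,33],
    [0,0,40],
    [0,0,40],
  ],
  slide=[
    [1,-0.2,0],
    [1.2,-0.2,0],
    [1.2,-0.2,0],
    [1.2,-0.2,0],
    [1.2,-0.2,0],
    [1.2,-0.2,0],
    [1.2,-0.2,0],
    [1.2,-0.2,0],
  ],
  grip=[-1,-1,-1,-1,-1,-1,-1,-1],
)

```text
time: 23.22
tool_pos: [569.9, -159.7, 55.0]
tcp_rot: [-3.138, -0.001, 2.077]
contact_force: [-3.9, 0.1, 4.6]
grip_width: 8.2
```

Run:
```python
from look import *
o,P,R=cur();print(P,o["contact_force"],o["moment"],o["grip_width"])
look("23",None,(265,130,365,210),8)
```

```text
[ 569.92596484 -159.65024334   55.04065108] [-3.87606356  0.05240458  4.63407433] [-0.06968982  0.52979198  0.04080841] 8.23015711247593
(640, 800, 3)
```

View pics/23.png

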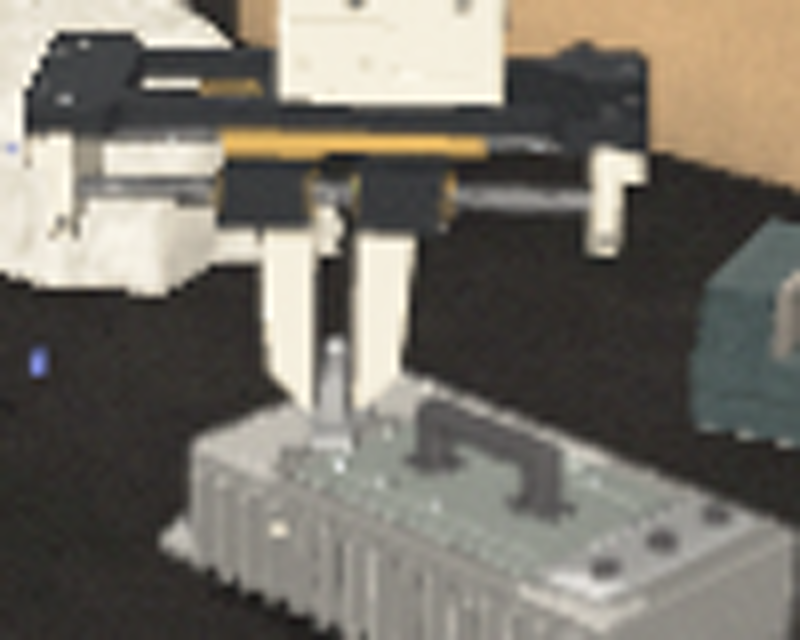

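Emit:
servo_tool(
  angular=[
    [0,0,6],
    [0,0,13],
    [0,0,20],
    [0,0,27],
    [0,0,34],
    [0,0,41],
    [0,0,47],
    [0,0,51],
    [0,0,53],
    [0,0,53],
  ],
  slide=[
    [-0.6,0,0.3],
    [-0.6,0,0.3],
    [-0.6,0,0.3],
    [-0.6,0,0.3],
    [-0.6,0,0.3],
    [-0.6,0,0.3],
    [-0.6,0,0.3],
    [-0.6,0,0.3],
    [-0.6,0,0.3],
    [-0.6,0,0.3],
  ],
  grip=[-1,-1,-1,-1,-1,-1,-1,-1,-1,-1],
)

```text
time: 24.1
tool_pos: [569.7, -159.9, 55.0]
tcp_rot: [-3.14, -0.001, 2.993]
contact_force: [-3.8, -1.4, 3.2]
grip_width: 8.8
```

Run:
```python
from look import *
o,P,R=cur();print(P,o["contact_force"],o["moment"],o["grip_width"],"yawdeg tool y",np.degrees(np.arctan2(R.as_matrix()[1,1],R.as_matrix()[0,1])))
look("24",None,(265,130,365,210),8)
```

```text
[ 569.70042971 -159.9176003    55.03632058] [-3.83586093 -1.37389932  3.22077358] [-0.2144317   0.19527583 -0.50224649] 8.760390532239063 yawdeg tool y 81.51485463378972
(640, 800, 3)
```

View pics/24.png

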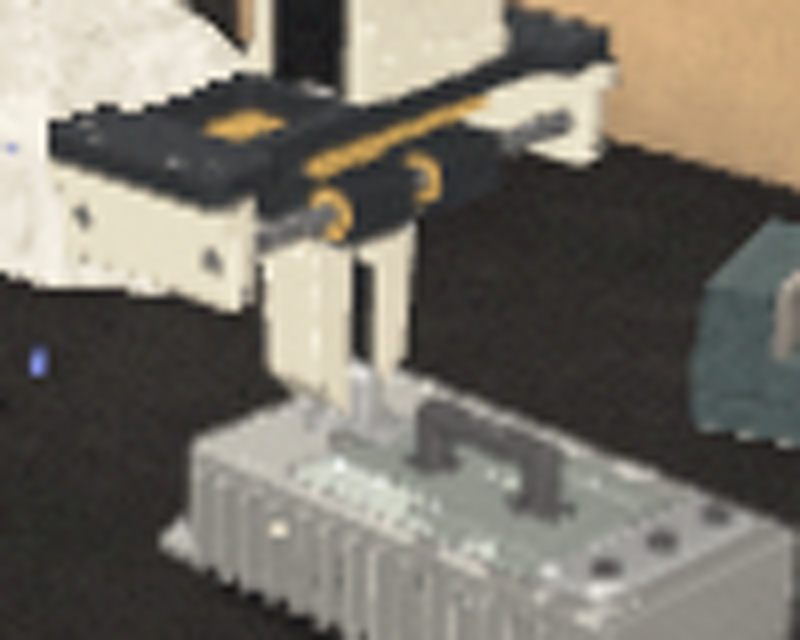

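Emit:
servo_tool(
  angular=[
    [0,0,0],
    [0,0,0],
    [0,0,0],
    [0,0,0],
    [0,0,0],
    [0,0,0],
    [0,0,0],
    [0,0,0],
    [0,0,0],
    [0,0,0],
  ],
  slide=[
    [0,0,0],
    [0,0,0],
    [0,0,0],
    [0,0,0],
    [0,0,5],
    [0,0,18],
    [0,0,40],
    [0,0,70],
    [0,0,100],
    [0,0,130],
  ],
  grip=[-0.7,-0.5,-0.4,-0.4,-0.4,-0.4,-0.4,-0.4,-0.4,-0.4],
)

```text
time: 24.98
tool_pos: [570.0, -159.4, 186.7]
tcp_rot: [-3.14, -0.0, 2.997]
contact_force: [0.5, -0.4, 0.0]
grip_width: 27.5
```

Emit:
servo_tool(
  angular=[
    [0,0,0],
    [0,0,0],
    [0,0,0],
    [0,0,0],
    [0,0,0],
    [0,0,0],
    [0,0,0],
  ],
  slide=[
    [-5,-30,10],
    [-15,-65,20],
    [-30,-105,20],
    [-45,-145,20],
    [-60,-180,20],
    [-75,-210,20],
    [-75,-210,20],
  ],
  grip=[-0.4,-0.4,-0.4,-0.4,-0.4,-0.4,-0.4],
)

```text
time: 25.57
tool_pos: [492.1, -375.3, 205.1]
tcp_rot: [-3.137, -0.001, 2.991]
contact_force: [-0.3, 0.7, -0.3]
grip_width: 27.4
```

Run:
```python
from look import *
o,P,R=cur();print(o["time"],P,o["contact_force"],o["grip_width"])
look("25",(330,170,410,270),(270,160,370,230),4)
for n in("top","scene"):
    c=load(n+"25");cv2.imwrite(f"pics/{n}25full.png",c["img"])
c=load("top25");crop(c,335,180,405,285,5.5,"t25")
W=cloud(load("scene25"));reg=(abs(W[...,0]-568)<45)&(abs(W[...,1]+159)<45)&(W[...,2]>56)&(W[...,2]<75);print(reg.sum(),cv2.minAreaRect(W[reg][:,:2].astype(np.float32)))
```

```text
25.5667 [ 492.06375928 -375.32763353  205.07703667] [-0.26046044  0.71695005 -0.30222394] 27.3778363314665
(400, 720, 3)
63 ((552.5908813476562, -155.00796508789062), (10.682689666748047, 60.20185470581055), 76.36793518066406)
```

View pics/25.png

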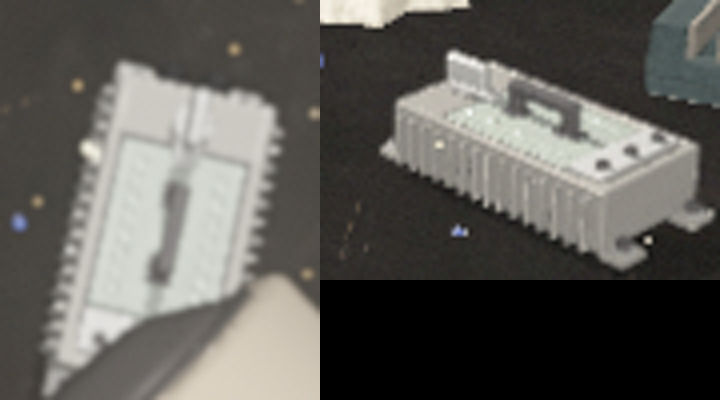

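View pics/top25full.png

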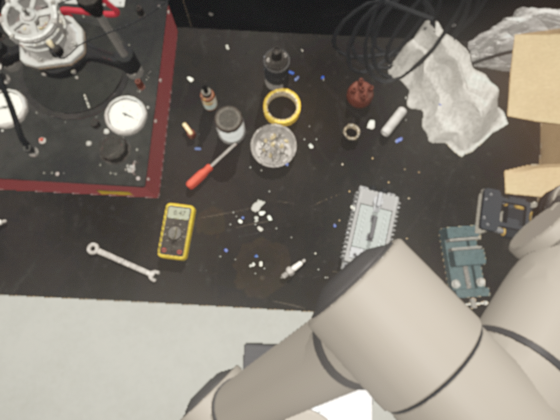

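View pics/t25.png

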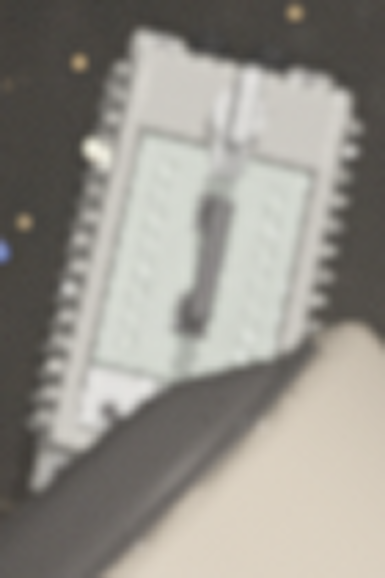

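Run:
```python
from h import *
import u
Ru=Ro.from_euler("z",u.PSI,degrees=True).as_matrix()
for n in("top25","scene25"):
    L=(cloud(load(n))-u.U)@Ru
    m=(abs(L[...,0]-2)<38)&(abs(abs(L[...,1])-22)<9)&(L[...,2]>38)&(L[...,2]<54)
    A=np.c_[L[m][:,:2],np.ones(m.sum())];s=np.linalg.lstsq(A,L[m][:,2],rcond=None)[0];print(n,m.sum(),"z",s[2].round(2),"slopes deg",np.degrees(s[:2]).round(2))
    w=(abs(L[...,0]-66)<24)&(abs(L[...,1])<24)&(L[...,2]>58)&(L[...,2]<75);p=L[w][:,:2];v=np.linalg.svd(p-p.mean(0))[2][0];print(" wing",w.sum(),p.mean(0).round(1),"angle",np.degrees(np.arctan2(v[1],v[0])).round(1))
for n in("dish","driver","plug"):pass
a=cv2.absdiff(load("top0")["img"],load("top25")["img"])
for k,(x0,y0,x1,y1) in dict(dish=(248,122,300,170),driver=(185,138,240,192),plug=(278,256,308,282)).items():print(k,"mean diff",a[y0:y1,x0:x1].mean().round(2))
from plant import bot
bot.close_job()
print(bot.get_obs()["time"])
```

```text
top25 508 z 46.42 slopes deg [-0.14  0.09]
 wing 64 [66.1  1. ] angle 178.9
scene25 135 z 44.86 slopes deg [-0.16 -0.01]
 wing 47 [61.2  2.7] angle -179.9
dish mean diff 0.67
driver mean diff 0.99
plug mean diff 2.52
the job is handed in; nothing more can be done
the job is handed in; nothing more can be done
```

The ignition control unit is closed up and handed in, after about 26 s of the 69 s allowed. I lifted the cover off the multimeter by its handle, laid it flat with the handle up and let go. Then I took it again by the handle, slid its tongue in under the lip, lowered it home and turned the catch to its stop.

**Last checks, all before hand-in:**
- **Cover:** its outer face measures 46.4 mm high from the top camera and 44.9 mm from the scene camera (46 mm is home). It is level to within 0.2°.
- **Catch:** the wing lies within about 1° of the unit's -x axis. Turning it met a firm stop of about 0.5 Nm, well above its friction. In the pictures the nose lies over the cover's edge.
- **Dish and screwdriver:** they look unchanged between the first and last pictures (mean difference 1 grey level or less).
- **Spark plug:** it shows a slightly larger difference, 2.5 grey levels. I put this down to the arm's shadow, because nothing came near it, but I did not check further.
- **Forces:** the highest contact force I read was about 6 N. Readings came only at the end of each move.

**What disagreed:** the two cameras differed by 2 to 4 mm in x. I averaged them, then found the recess by lightly touching its side walls and end wall with the tongue. In the scene camera the wing still appears about 5 mm nearer the robot than its true pivot. That fits this camera's x offset and its partial view of the wing.

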